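Load the stone finisher through its port

TASK

First stir up the ceramic balls in the open hopper with the standing paddle, going round until nearly every ball has clearly changed its place (by more than its own width) and without spilling any, then stand the paddle back upright on its round plate. Next pass every dopped stone (marble point on a brass foot) on the bench through the port in the leaning wall into the enclosed chamber, nothing ever touching the port's steel rim, so that each slides fully inside. Only when all are in, press the start button fully down and let go; leave the bottle, jar and weight alone.

Things in the scene. Friction and masses are not known exactly. Their poses are not given: they have to be found in the camera images.
- finisher: Fixed green machine. Origin on the bench under the middle of its closed chamber; x runs from front to back, z up. Chamber x -125 to 125 mm, y -80 to 80, walls 6 mm; front wall 100 mm high, then leaning back 35 deg from the horizontal up to the 187 mm high clear roof over x 0 to 125. At negative y beside it: open hopper and an 80 mm high pod with the start button.
- port (a point): Centre of the port in the leaning wall, 145 mm above the bench; axes as the finisher's. Opening 60 mm in y, 72 mm along the slope (54 mm in x for a thing going straight down). Inside, a slippery plastic-lined chute at 40 deg, 45 mm above the bench below this point, slides things towards +x: a stone let go upright, foot well through the port, slips in by itself.
- port_rim: Steel frame of the port, 10 mm wide bars round the opening, 8 mm thick, standing 5 mm out from the middle of the wall. Origin at the port's centre, x up the slope, y across, z out of the wall. It must not be touched.
- hopper (a point): Middle of the inner floor of the open round media hopper, 30 mm above the bench; inner radius 62 mm, outer 68 mm, rim 95 mm above the bench (65 mm above this point).
- start (a joint): Travel of the start button, m: 0 up, 0.006 fully down; springs back; about 5 N at the bottom.
- start_top (a point): Middle of the top of the round black start button (32 mm across), about 98 mm above the bench, pressed straight down.
- rest: Fixed round steel plate on the bench on which the paddle stands, 76 mm across, 6 mm high. Origin at the centre of its underside.
- paddle: Hand stirring paddle standing upright: steel foot 36 mm across and 20 mm high, thin 10 mm shaft, round wooden handle 18 mm across from 90 to 165 mm above the foot's underside. 0.22 kg, heavy at the foot. Origin at the centre of the underside, z up the handle.
- ball0_center (a point): Centre of one of the eight loose white ceramic media balls, 24 mm across, lying round the wall of the hopper on its floor.
- ball1_center (a point): Centre of one of the eight loose white ceramic media balls, 24 mm across, lying round the wall of the hopper on its floor.
- ball2_center (a point): Centre of one of the eight loose white ceramic media balls, 24 mm across, lying round the wall of the hopper on its floor.
- ball3_center (a point): Centre of one of the eight loose white ceramic media balls, 24 mm across, lying round the wall of the hopper on its floor.
- ball4_center (a point): Centre of one of the eight loose white ceramic media balls, 24 mm across, lying round the wall of the hopper on its floor.
- ball5_center (a point): Centre of one of the eight loose white ceramic media balls, 24 mm across, lying round the wall of the hopper on its floor.
- ball6_center (a point): Centre of one of the eight loose white ceramic media balls, 24 mm across, lying round the wall of the hopper on its floor.
- ball7_center (a point): Centre of one of the eight loose white ceramic media balls, 24 mm across, lying round the wall of the hopper on its floor.
- stone0: A dopped stone: six-sided marble point fixed on a round brass foot. Foot 40 mm across, 18 mm high; prism above it 26 mm across flats (30 over corners) up to 76 mm, blunt tip at 90 mm. About 0.28 kg, heavy at the foot, standing on the bench. Origin on its axis 40 mm above the underside, z towards the tip; its x axis and every 60 deg from it are normals of flats. May be absent.
- stone1: A dopped stone: six-sided marble point fixed on a round brass foot. Foot 40 mm across, 18 mm high; prism above it 26 mm across flats (30 over corners) up to 76 mm, blunt tip at 90 mm. About 0.28 kg, heavy at the foot, standing on the bench. Origin on its axis 40 mm above the underside, z towards the tip; its x axis and every 60 deg from it are normals of flats. May be absent.
- stone2: A dopped stone: six-sided marble point fixed on a round brass foot. Foot 40 mm across, 18 mm high; prism above it 26 mm across flats (30 over corners) up to 76 mm, blunt tip at 90 mm. About 0.28 kg, heavy at the foot, standing on the bench. Origin on its axis 40 mm above the underside, z towards the tip; its x axis and every 60 deg from it are normals of flats. May be absent.
- stone3: A dopped stone: six-sided marble point fixed on a round brass foot. Foot 40 mm across, 18 mm high; prism above it 26 mm across flats (30 over corners) up to 76 mm, blunt tip at 90 mm. About 0.28 kg, heavy at the foot, standing on the bench. Origin on its axis 40 mm above the underside, z towards the tip; its x axis and every 60 deg from it are normals of flats. May be absent.
- drip_bottle: White plastic bottle, 80 mm across, 150 mm high; not part of the job, leave it alone. Origin at the centre of its underside.
- grit_jar: Glass jar with steel lid, 60 mm across, 70 mm high; not part of the job, leave it alone. Origin at the centre of its underside.
- lap_weight: Steel lap weight, disc 64 mm across with a knob, 40 mm high; not part of the job, leave it alone. Origin at the centre of its underside.
Things that resemble listed ones, but are neither listed nor needed, are in the scene too. Leave any green look-alike of the stone3 alone.

How it is judged:
On the way, in this order (a step that is already met when the one before it is completed fails the run):
1. with the paddle in the hopper, at least six of the eight balls (three of each alternate four) lie more than 25 mm from where they started (horizontal distance between paddle and hopper below 0.05 m and z of paddle in the frame of hopper below 0.03 m and (distance of each of ball2_center, ball4_center, ball6_center from where it was at the start of the episode above 0.025 m or distance of each of ball0_center, ball4_center, ball6_center from where it was at the start of the episode above 0.025 m or distance of each of ball0_center, ball2_center, ball6_center from where it was at the start of the episode above 0.025 m or distance of each of ball0_center, ball2_center, ball4_center from where it was at the start of the episode above 0.025 m) and (distance of each of ball3_center, ball5_center, ball7_center from where it was at the start of the episode above 0.025 m or distance of each of ball1_center, ball5_center, ball7_center from where it was at the start of the episode above 0.025 m or distance of each of ball1_center, ball3_center, ball7_center from where it was at the start of the episode above 0.025 m or distance of each of ball1_center, ball3_center, ball5_center from where it was at the start of the episode above 0.025 m)), for 0.2 s.
2. the paddle stands upright on its plate, let go (horizontal distance between paddle and rest below 0.025 m and angle between paddle's own z axis and vertical below 0.15 rad and z of paddle in the frame of rest below 0.012 m and contact force between paddle and the fingers below 0.1 N), for 0.3 s.
3. all dopped stones lie inside the chamber (x of stone0 in the frame of finisher between -0.11 and 0.125 m and y of stone0 in the frame of finisher between -0.08 and 0.08 m and z of each of stone0, stone1, stone2, stone3 in the frame of finisher below 0.095 m and x of stone1 in the frame of finisher between -0.11 and 0.125 m and y of stone1 in the frame of finisher between -0.08 and 0.08 m and x of stone2 in the frame of finisher between -0.11 and 0.125 m and y of stone2 in the frame of finisher between -0.08 and 0.08 m and x of stone3 in the frame of finisher between -0.11 and 0.125 m and y of stone3 in the frame of finisher between -0.08 and 0.08 m), for 0.3 s.
4. the start button is pressed down (value of joint start above 0.004 m), for 0.05 s.
At the end, for the whole second after the job is handed in: Every dopped stone present lies at rest with its middle inside the chamber and lower than 95 mm above the bench; the paddle stands upright (within 0.15 rad) on its plate, its axis within 25 mm of the plate's centre; the start button is up again (all of step 2 and all of step 3 and linear speed of each of stone0, stone1, stone2, stone3 below 0.02 m/s and value of joint start below 0.002 m); the robot touches nothing.
It fails at once if anything touches the port's rim (over 0.5 N) (contact force between port_rim and anything else above 0.5 N).
It fails at once if a ball leaves the hopper (horizontal distance between any of ball0_center, ball1_center, ball2_center, ball3_center, ball4_center, ball5_center, ball6_center, ball7_center and hopper above 0.075 m).
It fails at once if the start button is pressed (over 3 mm) while a dopped stone is not inside (value of joint start above 0.003 m and not ((x of stone0 in the frame of finisher between -0.11 and 0.125 m and y of stone0 in the frame of finisher between -0.08 and 0.08 m and z of stone0 in the frame of finisher below 0.095 m) and (x of stone1 in the frame of finisher between -0.11 and 0.125 m and y of stone1 in the frame of finisher between -0.08 and 0.08 m and z of stone1 in the frame of finisher below 0.095 m) and (x of stone2 in the frame of finisher between -0.11 and 0.125 m and y of stone2 in the frame of finisher between -0.08 and 0.08 m and z of stone2 in the frame of finisher below 0.095 m) and (x of stone3 in the frame of finisher between -0.11 and 0.125 m and y of stone3 in the frame of finisher between -0.08 and 0.08 m and z of stone3 in the frame of finisher below 0.095 m))).
It fails at once if the bottle, the jar or the weight is moved over 30 mm (distance of any of drip_bottle, grit_jar, lap_weight from where it was at the start of the episode above 0.03 m).
Of stone0, stone1, stone2, stone3 only 2 to 4 are there at a start; the rules pass over those that are not, and their reading is None.
At some moment in a run one of stone0, stone1, stone2, stone3 may be knocked a few centimetres aside while the robot is not near it.
It also fails if it takes over 210 s, if anything falls off the work surface, if the arm or the gripper's body presses on something with over 40 N, if the wrist force passes 120 N, or if a joint passes its speed limit or range.

ROBOT

A 6-joint arm with a two-finger parallel gripper is mounted at the origin on the work surface. World frame = base frame: x ahead of the robot, y to its left, z up, the work surface at z = 0. Lengths are in m, angles in rad, forces in N, time in s.
With the tool pointing down it reaches from about 0.275 to 0.975 m from the base axis. Payload 8.4 kg.
Tool frame: the origin (TCP) lies midway between the tips of the shut fingers; the grasp point (between the pads) lies 19 mm behind it; z points along the fingers, y is the direction in which the jaws open and shut (so a half turn about z gives the same grasp; the last joint's range is limited). The gripper opens to 92 mm and grips with 3 to 60 N. Pads are 20 mm wide; open, the fingers measure 128 mm over their backs; the gripper's body (75 mm by 189 mm) begins 69 mm behind the grasp point.
Start: joints at [-1.173, 0.353, 1.633, -0, 1.155, -0.002], TCP at [0.243, -0.576, 0.215] pointing down, gripper open.
Joint ranges: [-2.63, 2.63], [-0.92, 2.1], [0.06, 2.66], [-1.3, 4.44], [0, 2.69], [-3.02, 3.02]. Speed limits (rad/s): [2.22, 2.22, 2.79, 3.14, 3.14, 3.14].

INTERFACE

Orientations are given as a unit quaternion [x, y, z, w].
In Python, from station import bot gives the robot as it stands.
- The arm moves only by the shell command python3 -m handwheel 'ROWS' [FORCE]. ROWS is JSON, a list that holds one entry, the list of rows, each a list of 5 numbers: the shift along the tool's x, y, z each as a share of 0.1 m, from -1 to 1, then the turn about the tool's z as a share of 45 degrees, from -1 to 1, then the closure, from -1 (fully open) to 1 (shut). A call has 1 to 12 rows; each row is the pose to reach, as a shift and turn from the pose commanded when the call began, along the tool's axes at that moment; what a row does not reach only later rows make up. A row lasts 1/8 s, in which the tool goes at most 62.5 mm and 10.7 degrees, less where a joint would pass 70% of its speed; a pose out of reach is approached as far as the arm can. A call with a number of a shift or a turn outside -1 to 1 is refused whole. A call with a gripper value outside its range is refused whole. The fingers move at their own pace and stop on an object; FORCE is the grip in N (left out, the last holds). Time passes only in rows, so rows that repeat a pose let the fingers close. It gives the time, the measured TCP pose, the force and the opening at its end, in the units of the state.
- bot.get_state(): the state, without advancing time (a new reading comes with each control period).
- bot.snapshot(name): name is "scene" or "top" or "wrist"; returns a dict with "pixels" (400x640x3 uint8, red, green, blue), "z_map" (400x640 float32, m along the optical axis (not along the pixel's ray), 0 where there is no reading), "camera_matrix" (3x3 intrinsics, pixels), "rvec" (rotation vector, rad) and "tvec" (3), from world to camera coordinates, as OpenCV has them. Camera axes: x right, y down, z forward; pixel columns grow to the right and rows downward; lengths in m; the calibration is good to about 2 mm. A picture is of the moment at which its call begins.
- bot.job_done(): hands the job in, once; it reports no verdict.
Trained networks look in a picture, given as the dict that the camera call returned (one of the last four; its "shot" number tells which), for a name from the list of things; names that differ only in an ending like _2 or _b are one class to them, and where a whole thing is asked for, a point or a joint stands for the part that bears it (a point fixed in the world has none). Each returns a list of dicts, best first, with "p" (0 to 1); they miss things now and then, are a little off and sometimes report something else, mostly with a low value. They report only what shows in the picture. A call takes as long as a camera call. They do not tell look-alikes from the thing itself.
- bot.cut_out(label, picture): "pixels" (400x640 bool, what is visible of it) and "at" ([column, row] in pixels, amid what is visible of it).
- bot.mark_of(label, picture): "at" ([column, row] in pixels: a listed point, or the origin of a listed thing).
The state is a dict: "time_s": time; "joint_positions": joint angles; "qvel": joint speeds; "joint_efforts": joint torques, N m; "eef_pos": TCP position; "tool_rot": TCP orientation; "ft_force": force on the tool from outside, world axes, zero at the start; "wrist_torque": the same for the moment, N m; "finger_gap": opening from 0.0 (shut) to 1.0 (fully open).
Only numpy, scipy, OpenCV 4.12 (cv2) and the standard library are available. Lean on these libraries where they do the work, as an engineer would, in place of code of your own. Each camera call takes 0.05 s, during which the arm holds its last target. There are 200 camera calls.

## Working session

There is one attempt and no reset: what is moved stays moved. The work goes in short steps, Python scripts to look and compute and a shell command to move; the robot and the scene stay as the last step left them, time stands still between calls to the robot, and variables do not carry over. Pictures are saved under pics/ and viewed, about 12 in all and at most 16, crops included, and the job is handed in when it is done.

```bash
mkdir -p pics; ls; cat > h.py <<'E'
from station import bot
import numpy as np, cv2
from scipy.spatial.transform import Rotation as R
def cam(p):
    return np.array(p["camera_matrix"]),cv2.Rodrigues(np.array(p["rvec"],float))[0],np.array(p["tvec"],float).ravel()
def cloud(p):
    K,Rm,t=cam(p); z=p["z_map"]; v,u=np.mgrid[:400,:640]
    c=np.stack([(u-K[0,2])/K[0,0]*z,(v-K[1,2])/K[1,1]*z,z],-1)
    w=(c-t)@Rm; w[z<=0]=np.nan
    return w
def atz(p,uv,h):
    K,Rm,t=cam(p); r=np.linalg.inv(K)@np.array([uv[0],uv[1],1.]); o=-Rm.T@t; d=Rm.T@r
    return o+d*(h-o[2])/d[2]
def proj(p,x):
    K,Rm,t=cam(p); c=Rm@np.array(x)+t; q=K@c; return q[:2]/q[2]
def save(p,name,crop=None,scale=1):
    im=p["pixels"][:,:,::-1]
    if crop: im=im[crop[1]:crop[3],crop[0]:crop[2]]
    cv2.imwrite("pics/"+name,cv2.resize(im,None,fx=scale,fy=scale))
E
python3 - <<'E'
from h import *
s=bot.get_state(); print({k:np.round(v,3) for k,v in s.items()})
print(R.from_quat(s["tool_rot"]).as_matrix().round(3))
ims=[]
for n in["scene","top"]:
    p=bot.snapshot(n); np.save(n,p,allow_pickle=True); ims.append(p["pixels"][:,:,::-1]); w=cloud(p)
    K,Rm,t=cam(p); print(n,"cam at",-Rm.T@t, K[0,0])
    for l in["finisher","port","hopper","start_top","rest","paddle","stone0","drip_bottle","grit_jar","lap_weight","ball0_center"]:
        for d in bot.mark_of(l,p)[:8]:
            if d["p"]<.2: continue
            u,v=np.clip(np.round(d["at"]).astype(int),0,[639,399])
            print(l,round(d["p"],2),np.round(d["at"],1),w[v,u].round(3))
    cv2.imwrite(f"pics/{n}0.png",p["pixels"][:,:,::-1])
E
```

```text
pics
{'time_s': np.float64(0.0), 'joint_positions': array([-1.173,  0.354,  1.634, -0.   ,  1.155, -0.002]), 'qvel': array([ 0.001,  0.001, -0.001,  0.001,  0.001, -0.   ]), 'joint_efforts': array([ 3.0000e-03, -5.9384e+01, -3.3421e+01,  7.0000e-02,  2.4000e-02,
       -0.0000e+00]), 'eef_pos': array([ 0.243, -0.575,  0.214]), 'tool_rot': array([ 0.98 ,  0.199, -0.   , -0.001]), 'ft_force': array([0.27 , 0.831, 0.43 ]), 'wrist_torque': array([ 0.086, -0.014, -0.051]), 'finger_gap': np.float64(0.999)}
[[ 0.921  0.389 -0.001]
 [ 0.389 -0.921  0.001]
 [-0.    -0.001 -1.   ]]
scene cam at [1.35465519 0.28275904 0.83242384] 399.22262686348387
finisher 0.66 [316.8 225.4] [0.67  0.079 0.131]
finisher 0.62 [178.  249.1] [ 0.772 -0.276  0.036]
port 0.86 [327.5 178.6] [0.553 0.074 0.188]
hopper 0.65 [269.7 203.6] [ 0.569 -0.092  0.071]
start_top 0.64 [254.4 203.4] [ 0.609 -0.121  0.102]
rest 0.6 [206.4 179.8] [ 0.456 -0.37   0.011]
paddle 0.61 [206.1 182.3] [ 0.459 -0.37   0.006]
stone0 0.77 [396.4 204.8] [0.434 0.255 0.042]
stone0 0.74 [442.8 199.8] [0.372 0.388 0.044]
stone0 0.63 [385.4 239.
[... 1043 characters left out ...]
[ 0.542 -0.075  0.032]
paddle 0.66 [475.9 232.9] [ 0.451 -0.375  0.026]
stone0 0.73 [364.4 200.5] [ 0.534 -0.084  0.049]
stone0 0.68 [238.4 184.8] [0.567 0.238 0.08 ]
stone0 0.64 [158.  235.8] [0.438 0.433 0.078]
stone0 0.63 [176.7 267.5] [0.36  0.381 0.077]
stone0 0.61 [234.8 243.3] [0.421 0.239 0.085]
stone0 0.58 [191.  196.1] [0.538 0.355 0.081]
stone0 0.53 [193.3 234.4] [0.443 0.346 0.078]
drip_bottle 0.69 [439.6 128.4] [ 0.71  -0.274  0.099]
grit_jar 0.7 [236.5 188.6] [0.559 0.245 0.067]
grit_jar 0.59 [262.1 126.7] [0.725 0.183 0.067]
lap_weight 0.87 [155.7 179.1] [0.593 0.468 0.031]
lap_weight 0.55 [309.4 217. ] [0.491 0.059 0.038]
ball0_center 0.45 [377.6 197.6] [ 0.539 -0.12   0.051]
```

View pics/top0.png

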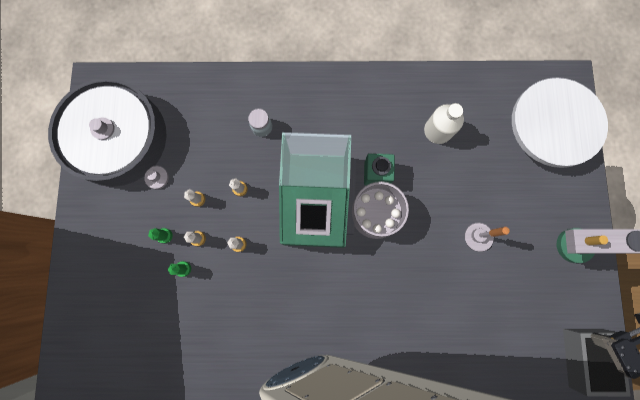

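View pics/scene0.png

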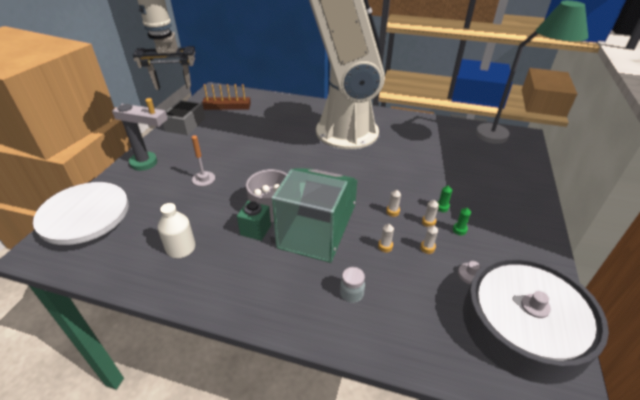

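Top view: four marble stones at about (194,198), (238,186), (195,238), (236,243). The green look-alikes are at (158,236) and (178,268), the hopper at (381,210), the button at (380,165) and the paddle at (480,236). The finisher has its port at (314,216). The scene view agrees.

```bash
python3 - <<'E'
from h import *
p=np.load("top.npy",allow_pickle=True).item(); w=cloud(p); im=p["pixels"].astype(int)
def box(x0,x1,y0,y1,z0,z1): return (w[...,0]>x0)&(w[...,0]<x1)&(w[...,1]>y0)&(w[...,1]<y1)&(w[...,2]>z0)&(w[...,2]<z1)
# slope plane
q=w[box(.38,.56,-.04,.14,.11,.165)]; c=q.mean(0)
for _ in range(5):
    c=q.mean(0);n=np.linalg.svd(q-c)[2][2]; n*=np.sign(n[2]); q=q[abs((q-c)@n)<.004]
print("slope n",n.round(3),"tilt",np.degrees(np.arccos(n[2])),"yaw",np.degrees(np.arctan2(-n[1],-n[0])),len(q),c)
# port opening dark pixels
dk=(im.sum(2)<60); dk[:150]=0;dk[260:]=0;dk[:,:280]=0;dk[:,350:]=0
k,l,s,ce=cv2.connectedComponentsWithStats(dk.astype(np.uint8)); i=1+np.argmax(s[1:,4]); print("port px",s[i],ce[i],atz(p,ce[i],.145), atz(p,ce[i],.149))
m=(l==i).astype(np.uint8); r=cv2.minAreaRect(np.argwhere(m)[:,::-1].astype(np.float32)); print(r)
# walls of slope: y extents at z
for z in(.12,.14,.16):
    a=w[box(.36,.6,-.06,.16,z-.008,z+.008)]; print("slope y ext",z,a[:,1].min(),a[:,1].max(),a[:,0].mean())
# hopper rim
a=w[box(.42,.62,-.22,-.02,.088,.102)]
A=np.c_[2*a[:,:2],np.ones(len(a))];s_=np.linalg.lstsq(A,(a[:,:2]**2).sum(1),rcond=None)[0];print("hopper",s_[:2],np.sqrt(s_[2]+s_[0]**2+s_[1]**2),len(a),a[:,2].mean())
# button
a=w[box(.57,.68,-.17,-.06,.094,.11)];print("button",a.mean(0),a.min(0),a.max(0),len(a))
a=w[box(.57,.68,-.18,-.05,.072,.088)];print("pod",a.mean(0),a.min(0),a.max(0),len(a))
# rest & paddle
for z0,z1 in((.003,.012),(.02,.035),(.04,.09),(.09,.14),(.14,.16),(.16,.2)):
    a=w[box(.35,.52,-.48,-.3,z0,z1)]; 
    if len(a): print("rest/paddle",z0,a.mean(0).round(4),a.min(0).round(3),a.max(0).round(3),len(a))
for u,v in((194,198),(238,186),(195,238),(236,243)):
    g=atz(p,(u,v),.05); 
    for z0,z1 in((.012,.025),(.03,.07),(.07,.1)):
        a=w[box(g[0]-.04,g[0]+.04,g[1]-.04,g[1]+.04,z0,z1)]; print((u,v),z0,a.mean(0).round(4),a.min(0).round(3),a.max(0).round(3),len(a))
save(p,"topc.png",(260,140,520,280),3)
E
```

```text
slope n [-0.566  0.02   0.824] tilt 34.50419064358965 yaw -2.0588643618919376 1569 [0.46048721 0.04668316 0.13474721]
port px [301 205  24  24 518] [312.61969112 216.61196911] [0.47917251 0.04713277 0.145     ] [0.4787075  0.04705485 0.149     ]
((312.5, 216.5), (23.0, 23.0), 90.0)
slope y ext 0.12 -0.03184796914454816 0.12703366396551097 0.44069591783152445
slope y ext 0.14 -0.03311376632547788 0.1265698469766705 0.46943070384876057
slope y ext 0.16 -0.03459135455033991 0.12507318106220885 0.4974405450159474
hopper [ 0.52059327 -0.11321863] 0.07436578191446676 610 0.09412070872513162
button [ 0.61432362 -0.12348855  0.10043183] [ 0.5944234  -0.14263557  0.09415538] [ 0.63344601 -0.10019992  0.10623731] 136
pod [ 0.61190185 -0.12297856  0.078916  ] [ 0.5788458  -0.15969139  0.07224751] [ 0.64967384 -0.08882069  0.08738888] 474
rest/paddle 0.003 [ 0.4404 -0.3876  0.0052] [ 0.351 -0.48   0.003] [ 0.517 -0.301  0.011] 447
rest/paddle 0.02 [ 0.4455 -0.3827  0.025 ] [ 0.43  -0.403  0.02 ] [ 0.462 -0.367  0.034] 129
rest/paddle 0.04 [ 0.4449 -0.3827  0.0626] [ 0.441 -0.387  0.041] [ 0.45  
[... 583 characters left out ...]
.552 0.229 0.013] [0.591 0.267 0.023] 74
(238, 186) 0.03 [0.5633 0.2405 0.0499] [0.556 0.235 0.03 ] [0.574 0.252 0.069] 42
(238, 186) 0.07 [0.5697 0.2469 0.0806] [0.557 0.234 0.073] [0.583 0.262 0.093] 91
(195, 238) 0.012 [0.4347 0.3475 0.0177] [0.419 0.335 0.012] [0.455 0.37  0.025] 79
(195, 238) 0.03 [0.4359 0.3448 0.0515] [0.424 0.341 0.03 ] [0.449 0.35  0.07 ] 49
(195, 238) 0.07 [0.436  0.3537 0.0801] [0.424 0.341 0.072] [0.448 0.369 0.09 ] 102
(236, 243) 0.012 [0.4186 0.2389 0.0172] [0.403 0.226 0.013] [0.44  0.261 0.022] 73
(236, 243) 0.03 [0.4208 0.2354 0.0497] [0.409 0.232 0.031] [0.434 0.239 0.066] 30
(236, 243) 0.07 [0.421  0.2448 0.0802] [0.409 0.232 0.071] [0.434 0.261 0.09 ] 105
```

View pics/topc.png

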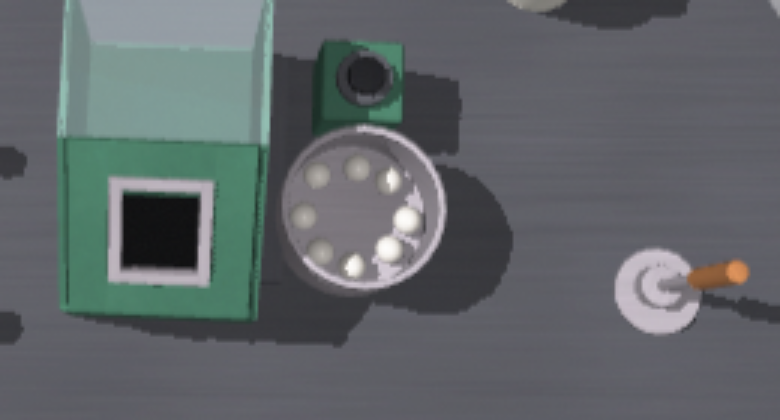

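```bash
python3 -m handwheel '[[[0,0,0,0.509,-1],[0,0,0,0.509,-1],[0,0,0,0.509,-1],[0,0,0,0.509,-1]]]' 50
python3 -m handwheel '[[[0.5,-0.5,0,0,-1],[1,-0.95,0,0,-1],[1,-0.95,0,0,-1],[1,-0.95,0,0,-1]]]'
python3 -m handwheel '[[[0.5,-0.5,0,0,-1],[1,-0.95,0,0,-1],[1,-0.95,0,0,-1],[1,-0.95,0,0,-1],[1,-0.95,0,0,-1]]]'
cat > look.py <<'E'
from h import *
import sys
s=bot.get_state();print(np.round(s["time_s"],2),s["eef_pos"].round(4) if hasattr(s["eef_pos"],"round") else s["eef_pos"],R.from_quat(s["tool_rot"]).as_matrix().round(3).tolist(),"gap",round(float(s["finger_gap"]),3),"F",np.round(s["ft_force"],1))
n=sys.argv[1]; p=bot.snapshot(n); np.save(sys.argv[2],p,allow_pickle=True); cv2.imwrite(f"pics/{sys.argv[2]}.png",p["pixels"][:,:,::-1])
E
python3 look.py wrist w1
python3 - <<'E'
from h import *
p=np.load("top.npy",allow_pickle=True).item()
print("plate",atz(p,(479,237),.006))
p=np.load("w1.npy",allow_pickle=True).item(); w=cloud(p); im=p["pixels"].astype(int)
K,Rm,t=cam(p);print("cam",-Rm.T@t)
def box(x0,x1,y0,y1,z0,z1): return (w[...,0]>x0)&(w[...,0]<x1)&(w[...,1]>y0)&(w[...,1]<y1)&(w[...,2]>z0)&(w[...,2]<z1)
for z0,z1 in((.003,.009),(.02,.03),(.04,.09),(.1,.15),(.16,.18)):
    a=w[box(.38,.51,-.45,-.32,z0,z1)]
    if len(a): print(z0,a.mean(0).round(4),((a.min(0)+a.max(0))/2).round(4),np.ptp(a,0).round(3),len(a))
E
```

```text
time_s: 1.7
eef_pos: [0.2433, -0.5757, 0.2146]
tool_rot: [1.0, 0.002, -0.0, 0.0]
ft_force: [1.3, -0.6, 0.4]
finger_gap: 0.998
time_s: 2.2
eef_pos: [0.3437, -0.4806, 0.2147]
tool_rot: [1.0, 0.002, -0.0, 0.0]
ft_force: [-1.5, -0.0, 0.8]
finger_gap: 0.995
time_s: 2.82
eef_pos: [0.442, -0.3871, 0.2145]
tool_rot: [1.0, -0.001, -0.0, 0.0]
ft_force: [0.0, 0.2, 0.5]
finger_gap: 0.999
2.82 [ 0.442  -0.3871  0.2145] [[1.0, -0.001, -0.001], [-0.001, -1.0, -0.0], [-0.001, 0.0, -1.0]] gap 0.999 F [0.  0.2 0.5]
plate [ 0.44176284 -0.38987667  0.006     ]
cam [ 0.51133151 -0.38659525  0.38376188]
0.003 [ 0.4487 -0.3936  0.005 ] [ 0.4445 -0.3917  0.0056] [0.072 0.075 0.005] 1538
0.02 [ 0.4504 -0.3874  0.0249] [ 0.4491 -0.387   0.025 ] [0.031 0.034 0.009] 443
0.04 [ 0.4505 -0.3873  0.0589] [ 0.4494 -0.3876  0.0588] [0.004 0.01  0.037] 49
0.1 [ 0.4533 -0.3873  0.1271] [ 0.4509 -0.3874  0.125 ] [0.009 0.018 0.05 ] 211
0.16 [ 0.4477 -0.3872  0.169 ] [ 0.4468 -0.3872  0.1664] [0.017 0.018 0.012] 417
```

View pics/w1.png

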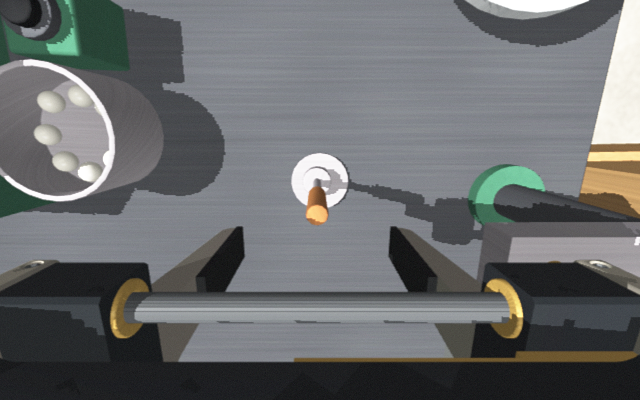

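The wrist view shows the paddle handle at (317,213), midway between the fingers, on its plate at (319,180).

```bash
python3 -m handwheel '[[[0.05,0,0,0,-1],[0.05,0,0.45,0,-1],[0.05,0,0.885,0,-1],[0.05,0,0.885,0,-1],[0.05,0,0.885,0,0.6],[0.05,0,0.885,0,1],[0.05,0,0.885,0,1],[0.05,0,0.885,0,1],[0.05,0,0.885,0,1],[0.05,0,0.885,0,1]]]' 50
python3 -m handwheel '[[[0,0,-0.3,0,1],[0,0,-0.7,0,1],[0,0,-1,0,1],[0,0,-1,0,1]]]'
python3 -m handwheel '[[[0,0,-0.4,0,1],[0,0,-0.4,0,1],[0,0,-0.4,0,1]]]'
python3 look.py scene s1
cat > hop.py <<'E'
from h import *
from scipy.optimize import least_squares
p=np.load("top.npy",allow_pickle=True).item(); w=cloud(p); im=p["pixels"].astype(int)
m=(w[...,2]>.09)&(w[...,2]<.099)&(np.hypot(w[...,0]-.515,w[...,1]+.115)<.085)&(im.max(2)-im.min(2)<25)
a=w[m][:,:2]
f=least_squares(lambda c:np.hypot(*(a-c).T)-.065,[.515,-.115],loss="soft_l1",f_scale=.002)
r=np.hypot(*(a-f.x).T);print("hopper",f.x,len(a),np.percentile(r,[5,50,95]))
E
python3 hop.py
```

```text
time_s: 4.12
eef_pos: [0.4483, -0.3857, 0.1261]
tool_rot: [1.0, 0.0, -0.0, -0.0]
ft_force: [0.5, -0.0, 0.8]
finger_gap: 0.369
time_s: 4.62
eef_pos: [0.4494, -0.3867, 0.2285]
tool_rot: [1.0, 0.0, 0.002, 0.001]
ft_force: [0.7, 0.0, -0.2]
finger_gap: 0.003
time_s: 5.0
eef_pos: [0.4477, -0.3852, 0.2646]
tool_rot: [1.0, -0.0, -0.001, -0.001]
ft_force: [-0.1, -0.5, 1.1]
finger_gap: 0.006
5.0 [ 0.4477 -0.3852  0.2646] [[1.0, -0.0, -0.001], [-0.0, -1.0, 0.001], [-0.001, -0.001, -1.0]] gap 0.006 F [-0.1 -0.5  1.1]
hopper [ 0.505625   -0.11932781] 430 [0.06178649 0.06487527 0.08771556]
```

View pics/s1.png

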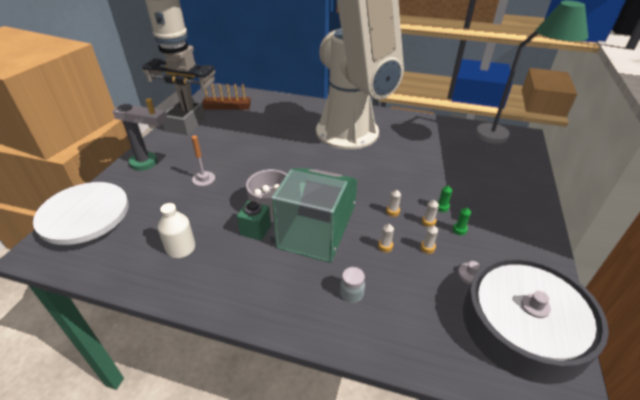

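The fingers needed more time to close, so the paddle (203,150) is still standing on its plate. I'll repeat the grasp with a longer close.

```bash
python3 -m handwheel '[[[0,0,0,0,-1],[0,0,0,0,-1],[0,0,0,0,-1],[0,0,0,0,-1],[0,0,0,0,-1],[0,0,0,0,-1],[0,0,0,0,-1],[0,0,0,0,-1],[0,0,0,0,-1],[0,0,0,0,-1]]]'
python3 -m handwheel '[[[0,0,0.4,0,-0.5],[0,0,0.9,0,-0.5],[0,0,0.9,0,-0.5]]]'
python3 -m handwheel '[[[0,0.01,0.48,0,-0.5],[0,0.01,0.48,0,-0.5],[0,0.01,0.48,0,1],[0,0.01,0.48,0,1],[0,0.01,0.48,0,1],[0,0.01,0.48,0,1],[0,0.01,0.48,0,1],[0,0.01,0.48,0,1],[0,0.01,0.48,0,1],[0,0.01,0.48,0,1],[0,0.01,0.48,0,1]]]' 50
python3 -m handwheel '[[[0,0,0,0,1],[0,0,0,0,1],[0,0,0,0,1],[0,0,0,0,1],[0,0,0,0,1],[0,0,0,0,1]]]'
```

```text
time_s: 6.3
eef_pos: [0.4483, -0.3857, 0.2661]
tool_rot: [1.0, 0.0, 0.0, 0.0]
ft_force: [-0.4, -0.6, -0.8]
finger_gap: 0.996
time_s: 6.68
eef_pos: [0.4462, -0.384, 0.173]
tool_rot: [1.0, 0.0, -0.003, -0.002]
ft_force: [0.8, 0.4, -0.2]
finger_gap: 0.752
time_s: 8.05
eef_pos: [0.4483, -0.3868, 0.1281]
tool_rot: [1.0, -0.0, 0.0, 0.0]
ft_force: [0.2, -1.1, 1.6]
finger_gap: 0.188
time_s: 8.8
eef_pos: [0.4483, -0.3868, 0.1281]
tool_rot: [1.0, 0.0, 0.0, 0.0]
ft_force: [-0.0, -0.3, 2.3]
finger_gap: 0.183
```

```bash
python3 -m handwheel '[[[0,0,-0.2,0,1],[0,0,-0.6,0,1],[0,0,-1,0,1],[0,0,-1,0,1],[0,0,-1,0,1]]]'
python3 -m handwheel '[[[0.1,-0.3,-0.3,0,1],[0.2,-0.6,-0.3,0,1],[0.3,-0.9,-0.3,0,1],[0.3,-0.9,-0.3,0,1]]]'
python3 -m handwheel '[[[0.1,-0.3,0,0,1],[0.2,-0.6,0,0,1],[0.27,-0.9,0,0,1],[0.27,-0.9,0,0,1]]]'
python3 -m handwheel '[[[0,-0.4,0,0,1],[0,-0.87,0,0,1],[0,-0.87,0,0,1],[0,-0.87,0,0,1],[0,-0.87,0,0,1]]]'
python3 look.py wrist w2
python3 - <<'E'
from h import *
from scipy.optimize import least_squares
p=np.load("w2.npy",allow_pickle=True).item(); w=cloud(p); im=p["pixels"].astype(int)
m=(w[...,2]>.088)&(w[...,2]<.1)&(np.hypot(w[...,0]-.505,w[...,1]+.119)<.085)&(im.max(2)-im.min(2)<25)
a=w[m][:,:2]
f=least_squares(lambda c:np.hypot(*(a-c).T)-.065,[.505,-.119],loss="soft_l1",f_scale=.002)
r=np.hypot(*(a-f.x).T);print("hopper",f.x,len(a),np.percentile(r,[5,50,95]))
E
```

```text
time_s: 9.43
eef_pos: [0.4475, -0.386, 0.2267]
tool_rot: [1.0, 0.0, -0.001, -0.001]
ft_force: [-0.2, 0.4, -2.4]
finger_gap: 0.184
time_s: 9.93
eef_pos: [0.4778, -0.2944, 0.256]
tool_rot: [1.0, 0.001, -0.001, -0.001]
ft_force: [0.3, -0.7, -2.4]
finger_gap: 0.188
time_s: 10.42
eef_pos: [0.5048, -0.2056, 0.2566]
tool_rot: [1.0, 0.001, -0.001, -0.001]
ft_force: [0.8, -0.1, -2.2]
finger_gap: 0.194
time_s: 11.05
eef_pos: [0.5052, -0.1211, 0.2578]
tool_rot: [1.0, -0.001, -0.0, 0.0]
ft_force: [-0.3, 0.1, -2.5]
finger_gap: 0.187
11.05 [ 0.5052 -0.1211  0.2578] [[1.0, -0.001, -0.0], [-0.001, -1.0, -0.0], [-0.0, 0.0, -1.0]] gap 0.187 F [-0.3  0.1 -2.5]
hopper [ 0.5066253  -0.12075584] 1523 [0.06171054 0.06420223 0.06715458]
```

View pics/w2.png

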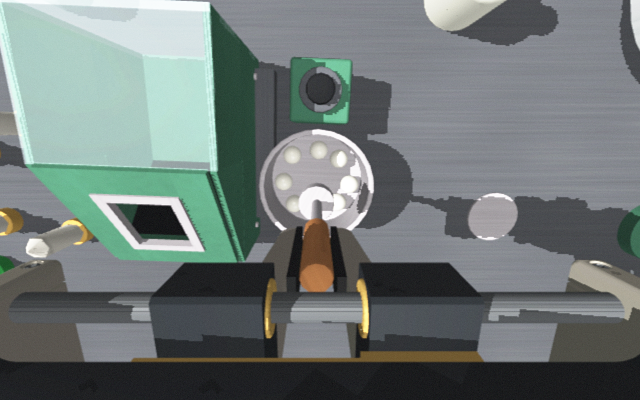

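The wrist view has the paddle foot (317,200) over the hopper (317,185). The hopper measures (0.506,-0.120), which matches the top camera, so I'll lower and stir.

```bash
python3 -m handwheel '[[[0,0,0.3,0,1],[0,0,0.6,0,1],[0,0,0.8,0,1],[0,0,0.9,0,1],[0,0,1,0,1],[0,0,1,0,1],[0,0,1,0,1]]]'
python3 -m handwheel '[[[0.07,0.03,0,0,1],[0.08,0.08,0,0,1],[0.06,0.15,0,0,1],[0,0.2,0,0,1],[-0.09,0.22,0,0,1],[-0.2,0.2,0,0,1],[-0.29,0.12,0,0,1],[-0.33,0,0,0,1],[-0.32,-0.13,0,0,1],[-0.25,-0.25,0,0,1],[-0.14,-0.33,0,0,1],[0,-0.36,0,0,1]]]'
python3 look.py wrist w3
```

```text
time_s: 11.98
eef_pos: [0.5057, -0.1199, 0.1587]
tool_rot: [1.0, -0.0, 0.0, 0.0]
ft_force: [0.1, 0.5, -1.2]
finger_gap: 0.185
time_s: 13.48
eef_pos: [0.5049, -0.0868, 0.1589]
tool_rot: [1.0, 0.002, -0.0, 0.004]
ft_force: [-2.8, -14.7, 3.4]
finger_gap: 0.21
13.48 [ 0.5049 -0.0868  0.1589] [[1.0, 0.003, -0.0], [0.003, -1.0, -0.007], [-0.0, 0.007, -1.0]] gap 0.21 F [ -2.8 -14.7   3.4]
```

View pics/w3.png

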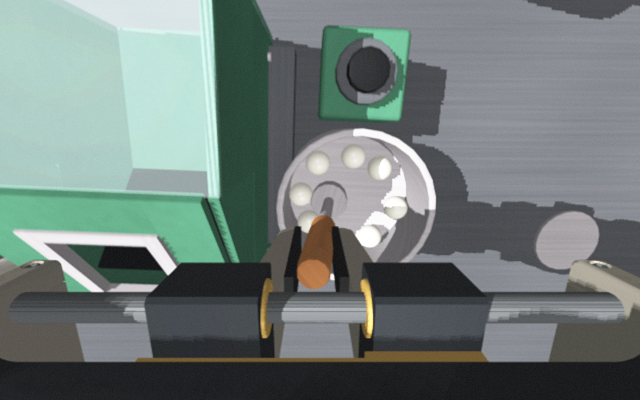

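```bash
python3 -m handwheel '[[[0,0.2,0,0,1],[0,0.36,0,0,1],[0,0.36,0,0,1],[0,0.36,0,0,1]]]' 60
python3 look.py top t3; python3 look.py wrist w4
python3 - <<'E'
import cv2,numpy as np
a=cv2.imread("pics/t3.png")[150:270,320:440]; b=cv2.imread("pics/w4.png")[90:290,220:460]
a=cv2.resize(a,(400,400)); b=cv2.resize(b,(480,400)); a=a[:, :310]
cv2.imwrite("pics/c4.png",np.hstack([a,b]))
E
```

```text
time_s: 14.02
eef_pos: [0.5049, -0.1194, 0.158]
tool_rot: [1.0, -0.0, -0.0, -0.0]
ft_force: [0.9, 0.5, -2.0]
finger_gap: 0.183
14.02 [ 0.5049 -0.1194  0.158 ] [[1.0, -0.0, -0.0], [-0.0, -1.0, 0.0], [-0.0, -0.0, -1.0]] gap 0.183 F [ 0.9  0.5 -2. ]
14.08 [ 0.505  -0.1193  0.158 ] [[1.0, -0.0, -0.0], [-0.0, -1.0, 0.0], [-0.0, -0.0, -1.0]] gap 0.184 F [ 0.5 -0.1 -2.3]
```

View pics/c4.png

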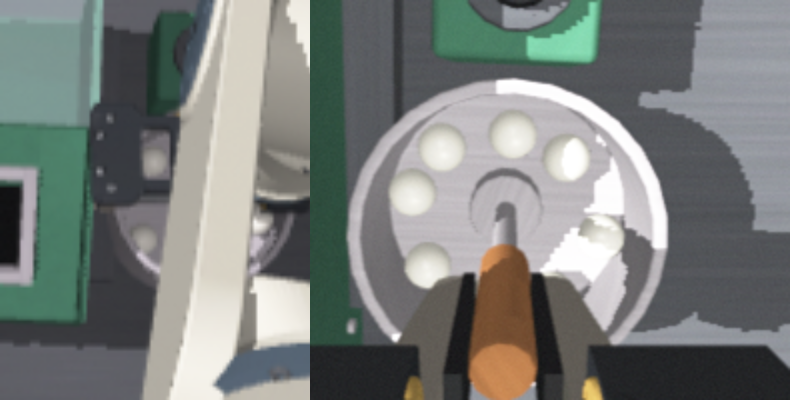

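The left-hand balls moved only partly: the one at (412,191) was pushed toward (443,147). I'll keep circling in the same direction at a larger radius.

```bash
python3 -m handwheel '[[[0.03,0.2,0,0,1],[0.03,0.4,0,0,1],[0,0.4,0,0,1],[-0.15,0.37,0,0,1],[-0.28,0.28,0,0,1],[-0.37,0.15,0,0,1],[-0.4,0,0,0,1],[-0.37,-0.15,0,0,1],[-0.28,-0.28,0,0,1],[-0.15,-0.37,0,0,1],[0,-0.4,0,0,1],[0.15,-0.37,0,0,1]]]'
python3 -m handwheel '[[[0.13,0.09,0,0,1],[0.22,0.22,0,0,1],[0.25,0.37,0,0,1],[0.22,0.52,0,0,1],[0.13,0.65,0,0,1],[0,0.74,0,0,1],[-0.15,0.77,0,0,1],[-0.3,0.74,0,0,1],[-0.43,0.65,0,0,1],[-0.52,0.52,0,0,1],[-0.55,0.37,0,0,1],[-0.52,0.22,0,0,1]]]'
python3 -m handwheel '[[[0.09,-0.13,0,0,1],[0.22,-0.22,0,0,1],[0.37,-0.25,0,0,1],[0.52,-0.22,0,0,1],[0.65,-0.13,0,0,1],[0.74,0,0,0,1],[0.77,0.15,0,0,1],[0.74,0.3,0,0,1],[0.65,0.43,0,0,1],[0.52,0.52,0,0,1],[0.37,0.55,0,0,1],[0.37,0.15,0,0,1]]]'
python3 -m handwheel '[[[0,0,0,0,1],[0,0,0,0,1]]]'
python3 look.py wrist w5
cat > balls.py <<'E'
from h import *
import sys
import os
from scipy.optimize import linear_sum_assignment
def balls(f,shift=None,cut=1):
    p=np.load(f,allow_pickle=True).item(); w=cloud(p); im=p["pixels"].astype(float)
    c=np.array([.506,-.120]); r=np.hypot(w[...,0]-c[0],w[...,1]-c[1])
    m=(r<.061)&(w[...,2]>.043)&(w[...,2]<.06)
    a=w[m]; 
    # greedy peaks with 24 mm balls by top height votes
    out=[]; g=np.stack(np.meshgrid(np.arange(.44,.575,.001),np.arange(-.185,-.055,.001)),-1).reshape(-1,2)
    sc=np.array([((abs(np.sqrt(((a-[x,y,.042])**2).sum(1))-.012)<.0025)).sum() for x,y in g])
    dens=sc.copy()
    while len(out)<8:
        i=dens.argmax()
        if dens[i]<8: break
        out.append((*g[i],dens[i])); dens[np.hypot(*(g-g[i]).T)<.02]=0
    return np.array(out)
if __name__=="__main__":
    for f in sys.argv[1:]:
        b=balls(f); th=np.degrees(np.arctan2(b[:,1]+.12,b[:,0]-.506)); i=np.argsort(th)
        print(f,[(round(t),round(1000*np.hypot(x-.506,y+.12)),int(n)) for t,(x,y,n) in zip(th[i],b[i])])
E
python3 balls.py top.npy w2.npy w4.npy w5.npy
python3 - <<'E'
import cv2
cv2.imwrite("pics/c5.png",cv2.resize(cv2.imread("pics/w5.png")[90:290,220:460],(480,400)))
E
```

```text
time_s: 15.62
eef_pos: [0.5207, -0.085, 0.1583]
tool_rot: [1.0, 0.002, -0.001, 0.003]
ft_force: [-3.0, -14.0, -1.1]
finger_gap: 0.201
time_s: 17.12
eef_pos: [0.469, -0.1046, 0.1585]
tool_rot: [1.0, -0.0, 0.001, 0.001]
ft_force: [4.6, -3.1, -1.8]
finger_gap: 0.187
time_s: 18.62
eef_pos: [0.507, -0.1226, 0.1595]
tool_rot: [1.0, -0.001, 0.004, 0.002]
ft_force: [7.2, -1.9, -2.8]
finger_gap: 0.185
time_s: 18.88
eef_pos: [0.5044, -0.1198, 0.1582]
tool_rot: [1.0, 0.0, -0.0, 0.0]
ft_force: [-0.4, -0.0, -2.0]
finger_gap: 0.186
18.88 [ 0.5044 -0.1198  0.1582] [[1.0, 0.001, -0.0], [0.001, -1.0, -0.0], [-0.0, 0.0, -1.0]] gap 0.186 F [-0.4 -0.  -2. ]
top.npy [(-137, 41, 62), (-98, 45, 58), (-46, 40, 62), (-4, 41, 59), (44, 46, 61), (91, 44, 56), (139, 45, 50), (176, 45, 57)]
w2.npy [(-134, 42, 165), (-96, 47, 235), (-47, 42, 248), (-24, 54, 54), (-4, 41, 254), (42, 47, 247), (93, 44, 231), (138, 45, 183)]
w4.npy [(-103, 49, 391), (-54, 14, 173), (-46, 42, 437), (-6, 41, 451), (39, 14, 197), (42, 46, 447), (76, 49, 421), (124, 50, 390)]
w5.npy [(-126, 19, 157), (-61, 49, 440), (-13, 49, 452), (26, 48, 462), (45, 1, 327), (54, 48, 440), (104, 50, 444), (130, 50, 313)]
```

View pics/c5.png

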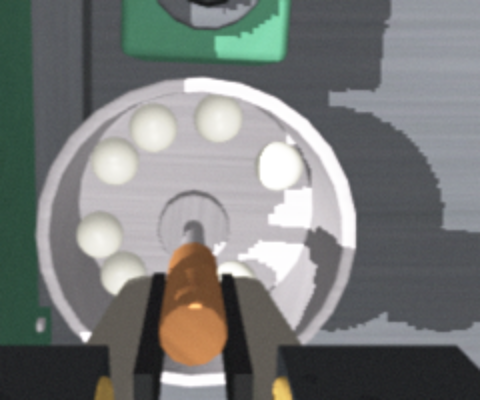

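The balls have moved 10–45° clockwise, and 30° is needed. I'll run the same circuit twice more.

```bash
for i in 1 2; do python3 -m handwheel '[[[0.03,0.2,0,0,1],[0.03,0.4,0,0,1],[0,0.4,0,0,1],[-0.15,0.37,0,0,1],[-0.28,0.28,0,0,1],[-0.37,0.15,0,0,1],[-0.4,0,0,0,1],[-0.37,-0.15,0,0,1],[-0.28,-0.28,0,0,1],[-0.15,-0.37,0,0,1],[0,-0.4,0,0,1],[0.15,-0.37,0,0,1]]]'
python3 -m handwheel '[[[0.13,0.09,0,0,1],[0.22,0.22,0,0,1],[0.25,0.37,0,0,1],[0.22,0.52,0,0,1],[0.13,0.65,0,0,1],[0,0.74,0,0,1],[-0.15,0.77,0,0,1],[-0.3,0.74,0,0,1],[-0.43,0.65,0,0,1],[-0.52,0.52,0,0,1],[-0.55,0.37,0,0,1],[-0.52,0.22,0,0,1]]]'
python3 -m handwheel '[[[0.09,-0.13,0,0,1],[0.22,-0.22,0,0,1],[0.37,-0.25,0,0,1],[0.52,-0.22,0,0,1],[0.65,-0.13,0,0,1],[0.74,0,0,0,1],[0.77,0.15,0,0,1],[0.74,0.3,0,0,1],[0.65,0.43,0,0,1],[0.52,0.52,0,0,1],[0.37,0.55,0,0,1],[0.37,0.15,0,0,1]]]'
python3 -m handwheel '[[[0,0,0,0,1],[0,0,0,0,1]]]'
python3 look.py wrist w6_$i; done
python3 balls.py w6_1.npy w6_2.npy
python3 - <<'E'
import cv2,numpy as np
cv2.imwrite("pics/c6.png",np.hstack([cv2.resize(cv2.imread(f"pics/w6_{i}.png")[90:290,220:420],(400,400)) for i in(1,2)]))
E
```

```text
time_s: 20.42
eef_pos: [0.5198, -0.0854, 0.1587]
tool_rot: [1.0, 0.002, -0.0, 0.003]
ft_force: [-2.9, -12.9, -1.5]
finger_gap: 0.194
time_s: 21.92
eef_pos: [0.4678, -0.1036, 0.1581]
tool_rot: [1.0, 0.0, -0.0, -0.0]
ft_force: [-0.2, -0.2, 0.3]
finger_gap: 0.004
time_s: 23.42
eef_pos: [0.5035, -0.1209, 0.1582]
tool_rot: [1.0, -0.002, -0.0, 0.0]
ft_force: [-0.2, 0.8, 0.8]
finger_gap: 0.002
time_s: 23.68
eef_pos: [0.5049, -0.1198, 0.1583]
tool_rot: [1.0, 0.001, 0.0, 0.0]
ft_force: [0.6, -0.1, -0.3]
finger_gap: 0.004
23.68 [ 0.5049 -0.1198  0.1583] [[1.0, 0.001, 0.0], [0.001, -1.0, -0.0], [0.0, 0.0, -1.0]] gap 0.004 F [ 0.6 -0.1 -0.3]
time_s: 25.22
eef_pos: [0.5217, -0.0826, 0.158]
tool_rot: [1.0, 0.0, 0.0, 0.0]
ft_force: [-0.0, 0.5, 0.1]
finger_gap: 0.006
time_s: 26.72
eef_pos: [0.4683, -0.1034, 0.1582]
tool_rot: [1.0, 0.0, 0.0, -0.0]
ft_force: [0.5, -1.0, -0.8]
finger_gap: 0.003
time_s: 28.22
eef_pos: [0.5035, -0.121, 0.1582]
tool_rot: [1.0, -0.002, -0.0, 0.0]
ft_force: [0.1, -0.0, 0.6]
finger_gap: 0.003
time_s: 28.48
eef_pos: [0.5049, -0.1198, 0.1583]
tool_rot: [1.0, 0.001, 0.0, 0.0]
ft_force: [-0.0, -0.1, 0.2]
finger_gap: 0.006
28.48 [ 0.5049 -0.1198  0.1583] [[1.0, 0.001, 0.0], [0.001, -1.0, -0.0], [0.0, 0.0, -1.0]] gap 0.006 F [-0.  -0.1  0.2]
w6_1.npy [(-135, 35, 324), (-85, 50, 408), (-27, 51, 452), (6, 49, 460), (43, 49, 444), (82, 49, 420), (121, 49, 406), (148, 49, 187)]
w6_2.npy [(-131, 40, 322), (-86, 51, 408), (-27, 48, 453), (6, 49, 458), (43, 49, 444), (83, 47, 420), (121, 48, 418), (151, 49, 186)]
```

View pics/c6.png

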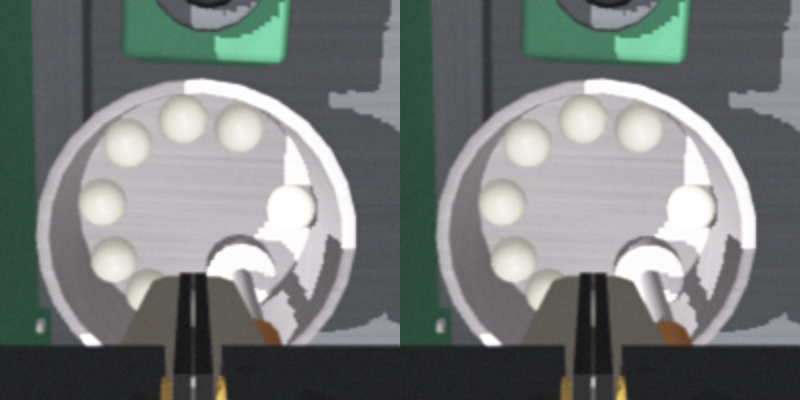

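The paddle slipped out of the grip and now leans on the hopper rim, with its foot at about (240,265) in the left crop. The balls keep advancing. I'll raise the gripper and measure the paddle.

```bash
python3 -m handwheel '[[[0,0,-0.5,0,1],[0,0,-1,0,1],[0,0,-1,0,-1],[0,0,-1,0,-1],[0,0,-1,0,-1]]]'
python3 -m handwheel '[[[0.5,0,-0.5,0,-1],[1,0,-0.5,0,-1],[1,0,-0.5,0,-1],[1,0,-0.5,0,-1],[1,0,-0.5,0,-1],[1,0,-0.5,0,-1],[1,0,-0.5,0,-1]]]'
python3 look.py scene s7;python3 look.py top t7; python3 look.py wrist w7
python3 - <<'E'
import cv2,numpy as np
a=[cv2.resize(cv2.imread("pics/s7.png")[130:250,190:310],(400,400)),cv2.imread("pics/w7.png")[0:400,120:520]]
cv2.imwrite("pics/c7.png",np.hstack(a))
E
python3 balls.py w7.npy
```

```text
time_s: 29.15
eef_pos: [0.5043, -0.1197, 0.2566]
tool_rot: [1.0, -0.0, -0.001, -0.0]
ft_force: [-0.4, 0.6, -0.1]
finger_gap: 0.31
time_s: 30.02
eef_pos: [0.6049, -0.1198, 0.3083]
tool_rot: [1.0, -0.0, 0.0, 0.0]
ft_force: [-0.6, 0.2, -0.8]
finger_gap: 0.997
30.02 [ 0.6049 -0.1198  0.3083] [[1.0, -0.0, 0.0], [-0.0, -1.0, -0.0], [0.0, 0.0, -1.0]] gap 0.997 F [-0.6  0.2 -0.8]
30.08 [ 0.605  -0.1198  0.3083] [[1.0, -0.0, 0.0], [-0.0, -1.0, -0.0], [0.0, 0.0, -1.0]] gap 1.001 F [-0.1  0.5 -0.2]
30.12 [ 0.6051 -0.1198  0.3083] [[1.0, -0.0, 0.0], [-0.0, -1.0, -0.0], [0.0, 0.0, -1.0]] gap 1.002 F [-0.5 -1.1 -0.1]
w7.npy [(-131, 38, 143), (-86, 51, 156), (-27, 49, 87), (42, 50, 101), (82, 48, 161), (120, 48, 159), (151, 49, 160), (179, 50, 157)]
```

View pics/c7.png

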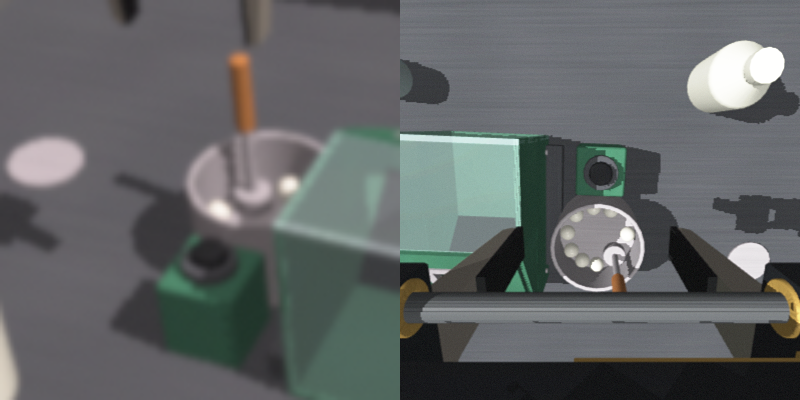

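```bash
python3 - <<'E'
from h import *
for f in("s7","t7","w7"):
    p=np.load(f+".npy",allow_pickle=True).item(); w=cloud(p); im=p["pixels"].astype(int)
    r,g,b=im[...,0],im[...,1],im[...,2]
    m=(r>g*1.4)&(r>b*1.6)&(np.hypot(w[...,0]-.48,w[...,1]+.15)<.12)&(w[...,2]>.07)&(w[...,2]<.25)
    a=w[m]
    if len(a)<10: print(f,len(a));continue
    K,Rm,t=cam(p);c=-Rm.T@t
    zs=np.linspace(a[:,2].min(),a[:,2].max(),6);print(f,len(a),"camera",c.round(2))
    for z0,z1 in zip(zs[:-1],zs[1:]):
        q=a[(a[:,2]>=z0)&(a[:,2]<=z1)]
        if len(q)<3: continue
        q=np.median(q,0); d=(q-c)[:2];d/=np.hypot(*d); print("  surf",q.round(4),"axis~",(q[:2]+d*.007).round(4))
    m=(np.hypot(w[...,0]-.48,w[...,1]+.147)<.02)&(w[...,2]>.045)&(w[...,2]<.07);a=w[m]; 
    if len(a): print("  foot",a.mean(0),np.ptp(a,0),len(a))
E
```

```text
s7 112 camera [1.35 0.28 0.83]
  surf [ 0.4819 -0.1428  0.1336] axis~ [ 0.4756 -0.1458]
  surf [ 0.4811 -0.1419  0.1485] axis~ [ 0.4748 -0.1449]
  surf [ 0.483  -0.1427  0.1637] axis~ [ 0.4767 -0.1458]
  surf [ 0.4814 -0.1418  0.1775] axis~ [ 0.4751 -0.1448]
  surf [ 0.4804 -0.1439  0.1924] axis~ [ 0.4741 -0.1469]
  foot [ 0.47989589 -0.1455587   0.05177109] [0.03283692 0.03474538 0.02475686] 81
t7 0
w7 199 camera [ 0.67 -0.12  0.48]
  surf [ 0.4828 -0.1457  0.1268] axis~ [ 0.4758 -0.1467]
  surf [ 0.4828 -0.1464  0.1364] axis~ [ 0.4759 -0.1474]
  surf [ 0.4827 -0.1469  0.1456] axis~ [ 0.4758 -0.1479]
  surf [ 0.4828 -0.1463  0.1538] axis~ [ 0.4758 -0.1473]
  surf [ 0.4836 -0.1475  0.1623] axis~ [ 0.4767 -0.1485]
  foot [ 0.47894805 -0.14797366  0.0499939 ] [0.03230983 0.03402956 0.02402288] 316
```

The paddle is standing upright on the hopper floor at (0.4755,-0.147), and both cameras agree. Seven of the eight balls measure at least 38° from their starts (32 mm or more), including at least three of each alternate four. I'll regrasp the paddle and lift it out.

```bash
python3 -m handwheel '[[[-0.5,0.27,0,0,-1],[-1,0.27,0,0,-1],[-1,0.27,0,0,-1],[-1,0.27,0,0,-1]]]' 60
python3 -m handwheel '[[[-0.3,0,0.2,0,-1],[-0.3,0,0.6,0,-0.7],[-0.3,0,0.9,0,-0.7],[-0.3,0,0.9,0,-0.7]]]'
python3 -m handwheel '[[[0,0,0.4,0,-0.6],[0,0,0.78,0,-0.5],[0,0,0.78,0,-0.5],[0,0,0.78,0,1],[0,0,0.78,0,1],[0,0,0.78,0,1],[0,0,0.78,0,1],[0,0,0.78,0,1],[0,0,0.78,0,1],[0,0,0.78,0,1],[0,0,0.78,0,1],[0,0,0.78,0,1]]]'
python3 -m handwheel '[[[0,0,0,0,1],[0,0,0,0,1],[0,0,0,0,1],[0,0,0,0,1],[0,0,0,0,1],[0,0,0,0,1]]]'
python3 look.py scene s8
```

```text
time_s: 30.68
eef_pos: [0.5061, -0.1468, 0.3087]
tool_rot: [1.0, -0.0, 0.001, 0.0]
ft_force: [0.5, -0.0, 0.4]
finger_gap: 1.0
time_s: 31.18
eef_pos: [0.475, -0.1462, 0.2162]
tool_rot: [1.0, 0.0, -0.002, -0.001]
ft_force: [-0.2, -0.9, 0.2]
finger_gap: 0.853
time_s: 32.67
eef_pos: [0.4753, -0.1467, 0.1401]
tool_rot: [1.0, -0.0, 0.0, 0.0]
ft_force: [-0.3, -0.7, 0.5]
finger_gap: 0.186
time_s: 33.42
eef_pos: [0.4753, -0.1467, 0.1401]
tool_rot: [1.0, -0.0, -0.0, 0.0]
ft_force: [-0.9, -0.5, 1.8]
finger_gap: 0.187
33.42 [ 0.4753 -0.1467  0.1401] [[1.0, -0.0, -0.0], [-0.0, -1.0, -0.0], [-0.0, 0.0, -1.0]] gap 0.187 F [-0.9 -0.5  1.8]
```

```bash
python3 -m handwheel '[[[0,0,-0.2,0,1],[0,0,-0.6,0,1],[0,0,-1,0,1],[0,0,-1,0,1],[0,0,-1,0,1]]]'
python3 -m handwheel '[[[-0.1,0.3,0,0,1],[-0.2,0.6,0,0,1],[-0.29,0.9,0,0,1],[-0.29,0.9,0,0,1]]]'
python3 -m handwheel '[[[0,0.3,0,0,1],[0,0.6,0,0,1],[0,0.9,0,0,1],[0,0.9,0,0,1]]]'
python3 -m handwheel '[[[0,0.3,0,0,1],[0,0.61,0,0,1],[0,0.61,0.4,0,1],[0,0.61,0.8,0,1],[0,0.61,0.8,0,1],[0,0.61,0.8,0,1]]]'
python3 look.py wrist w9
python3 - <<'E'
from h import *
p=np.load("w9.npy",allow_pickle=True).item(); w=cloud(p)
m=(np.hypot(w[...,0]-.445,w[...,1]+.39)<.05)&(w[...,2]>.003)&(w[...,2]<.01);a=w[m];print("plate",((a.min(0)+a.max(0))/2).round(4),np.ptp(a,0))
m=(np.hypot(w[...,0]-.445,w[...,1]+.39)<.05)&(w[...,2]>.04)&(w[...,2]<.065);a=w[m];print("foot",((a.min(0)+a.max(0))/2).round(4),np.ptp(a,0),a[:,2].max())
E
python3 balls.py w9.npy
```

```text
time_s: 34.1
eef_pos: [0.4745, -0.1464, 0.2389]
tool_rot: [1.0, 0.0, -0.001, -0.0]
ft_force: [0.1, 0.4, -2.8]
finger_gap: 0.183
time_s: 34.6
eef_pos: [0.4448, -0.2376, 0.2381]
tool_rot: [1.0, -0.001, -0.001, -0.001]
ft_force: [-0.6, 0.2, -2.3]
finger_gap: 0.186
time_s: 35.1
eef_pos: [0.446, -0.3271, 0.2386]
tool_rot: [1.0, -0.001, -0.001, -0.001]
ft_force: [0.7, 0.5, -2.3]
finger_gap: 0.19
time_s: 35.85
eef_pos: [0.447, -0.3873, 0.161]
tool_rot: [1.0, 0.0, 0.0, 0.0]
ft_force: [-0.3, 0.2, -2.4]
finger_gap: 0.193
35.85 [ 0.447  -0.3873  0.161 ] [[1.0, 0.001, 0.0], [0.001, -1.0, -0.0], [0.0, 0.0, -1.0]] gap 0.193 F [-0.3  0.2 -2.4]
plate [ 0.4441 -0.3912  0.0054] [0.07348457 0.07450751 0.00478404]
foot [ 0.4569 -0.3867  0.0585] [0.01502194 0.03423113 0.01296009] 0.06497956853512497
w9.npy [(7, 48, 429), (27, 34, 164), (42, 51, 235), (97, 35, 99), (120, 48, 378), (132, 30, 181), (147, 48, 537), (175, 47, 392)]
```

View pics/w9.png

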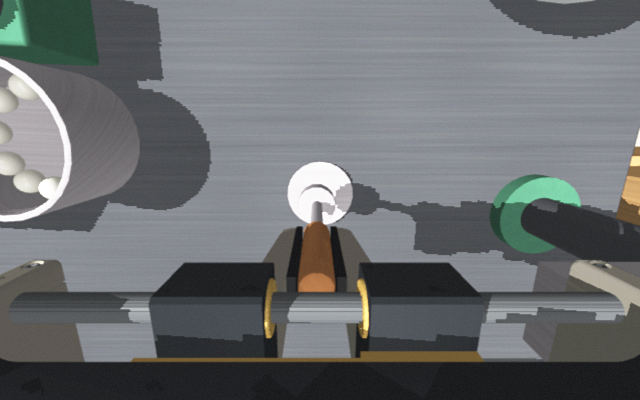

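The wrist view shows the foot (317,203) over the plate (320,194) and the shaft straight. I'll lower it and let go.

```bash
python3 -m handwheel '[[[-0.02,0.03,0.2,0,1],[-0.02,0.03,0.36,0,1],[-0.02,0.03,0.44,0,1],[-0.02,0.03,0.45,0,1],[-0.02,0.03,0.45,0,1]]]'
python3 -m handwheel '[[[0,0,0,0,-0.5],[0,0,0,0,-1],[0,0,0,0,-1],[0,0,0,0,-1],[0,0,0,0,-1],[0,0,0,0,-1],[0,0,0,0,-1],[0,0,0,0,-1],[0,0,0,0,-1],[0,0,0,0,-1],[0,0,0,0,-1],[0,0,0,0,-1]]]'
python3 -m handwheel '[[[0,0,-0.3,0,-1],[0,0,-0.6,0,-1],[0,0,-1,0,-1],[0,0,-1,0,-1],[0,0,-1,0,-1]]]'
python3 look.py wrist w10; python3 look.py scene s10
python3 - <<'E'
from h import *
for f in("w10","s10"):
    p=np.load(f+".npy",allow_pickle=True).item(); w=cloud(p)
    for z0,z1 in((.02,.03),(.04,.09),(.1,.12),(.14,.16),(.165,.18)):
        m=(np.hypot(w[...,0]-.445,w[...,1]+.39)<.05)&(w[...,2]>z0)&(w[...,2]<z1);a=w[m]
        if len(a): print(f,z0,a.mean(0).round(4),((a.min(0)+a.max(0))/2).round(4),len(a))
E
python3 balls.py s10.npy
```

```text
time_s: 36.52
eef_pos: [0.4448, -0.3911, 0.1159]
tool_rot: [1.0, 0.0, 0.001, 0.0]
ft_force: [-0.7, 0.1, 3.9]
finger_gap: 0.184
time_s: 38.02
eef_pos: [0.4443, -0.3907, 0.1151]
tool_rot: [1.0, 0.0, 0.0, 0.0]
ft_force: [-0.2, -0.5, 0.4]
finger_gap: 1.003
time_s: 38.65
eef_pos: [0.444, -0.3904, 0.2145]
tool_rot: [1.0, 0.0, -0.0, -0.0]
ft_force: [-0.2, -0.5, -0.9]
finger_gap: 1.005
38.65 [ 0.444  -0.3904  0.2145] [[1.0, 0.0, -0.0], [0.0, -1.0, 0.0], [-0.0, -0.0, -1.0]] gap 1.005 F [-0.2 -0.5 -0.9]
38.7 [ 0.4437 -0.3902  0.214 ] [[1.0, 0.0, -0.001], [0.0, -1.0, 0.001], [-0.001, -0.001, -1.0]] gap 0.998 F [-0.1  0.2 -0.9]
w10 0.02 [ 0.4487 -0.3907  0.0248] [ 0.4471 -0.3902  0.0248] 447
w10 0.04 [ 0.4486 -0.3906  0.0587] [ 0.4477 -0.3908  0.0595] 56
w10 0.1 [ 0.4518 -0.3909  0.1107] [ 0.45   -0.391   0.1099] 71
w10 0.14 [ 0.4516 -0.3905  0.1502] [ 0.4501 -0.3907  0.15  ] 117
w10 0.165 [ 0.4456 -0.3906  0.1695] [ 0.4449 -0.3905  0.1685] 385
s10 0.02 [ 0.4487 -0.3858  0.0253] [ 0.4466 -0.3863  0.0251] 54
s10 0.04 [ 0.4476 -0.3866  0.0649] [ 0.4478 -0.3875  0.0651] 39
s10 0.1 [ 0.449  -0.3853  0.11  ] [ 0.4454 -0.3873  0.1096] 34
s10 0.14 [ 0.4497 -0.3854  0.1512] [ 0.448  -0.3879  0.1503] 37
s10 0.165 [ 0.4476 -0.3871  0.1695] [ 0.4442 -0.3879  0.1698] 23
s10.npy [(-169, 32, 9), (-154, 64, 11), (-132, 54, 12), (-87, 50, 22), (176, 49, 28)]
```

```bash
python3 -m handwheel '[[[0,0,-0.5,0,-1],[0,-0.5,-1,0,-1],[0,-1,-1,0,-1]]]'
for i in 1 2 3 4; do python3 -m handwheel '[[[0,-0.5,0,0,-1],[0,-1,0,0,-1]]]' | grep eef; done
python3 -m handwheel '[[[-0.1,-0.5,0.5,0,-1],[-0.2,-1,0.5,0,-1],[-0.2,-1,0.5,0,-1],[-0.2,-1,0.5,0,-1]]]'
python3 look.py top t11; python3 look.py wrist w11
python3 - <<'E'
from h import *
from balls import balls
a=balls("top.npy");b=balls("t11.npy")
P=lambda b:sorted([(round(float(np.degrees(np.arctan2(y+.12,x-.506)))),round(float(x),3),round(float(y),3)) for x,y,n in b],reverse=True)
a=P(a);b=P(b);print(a);print(b)
for k in range(8):
    d=[round(1000*np.hypot(a[i][1]-b[(i+k)%8][1],a[i][2]-b[(i+k)%8][2])) for i in range(8)];print(k,d)
# stones by wrist cam: foot ring and prism
p=np.load("t11.npy",allow_pickle=True).item(); q=np.load("w11.npy",allow_pickle=True).item()
for nm,p in(("top",p),("wrist",q)):
    w=cloud(p); im=p["pixels"].astype(int)
    for g in((.538,.357),(.567,.245),(.436,.352),(.421,.244)):
        s=np.hypot(w[...,0]-g[0],w[...,1]-g[1])<.035
        o=[]
        for z0,z1 in((.012,.022),(.035,.065),(.084,.095)):
            e=w[s&(w[...,2]>z0)&(w[...,2]<z1)]
            if len(e)>4:o.append((((e.min(0)+e.max(0))/2).round(4).tolist()[:2],len(e)))
        print(nm,g,o)
E
```

```text
time_s: 39.12
eef_pos: [0.4452, -0.2909, 0.317]
tool_rot: [1.0, -0.001, 0.001, 0.001]
ft_force: [0.3, 0.4, 0.5]
finger_gap: 1.001
eef_pos: [0.4436, -0.189, 0.3141]
eef_pos: [0.4436, -0.0891, 0.314]
eef_pos: [0.4436, 0.0108, 0.3141]
eef_pos: [0.4436, 0.1108, 0.3141]
time_s: 40.62
eef_pos: [0.424, 0.2089, 0.2644]
tool_rot: [1.0, 0.001, -0.001, 0.001]
ft_force: [0.5, -0.0, 0.3]
finger_gap: 0.997
40.62 [0.424  0.2089 0.2644] [[1.0, 0.001, -0.001], [0.001, -1.0, -0.001], [-0.001, 0.001, -1.0]] gap 0.997 F [ 0.5 -0.   0.3]
40.67 [0.4243 0.2085 0.2648] [[1.0, -0.0, -0.001], [-0.0, -1.0, -0.001], [-0.001, 0.001, -1.0]] gap 1.0 F [-0.4 -0.   0.1]
[(176, 0.461, -0.117), (139, 0.472, -0.09), (91, 0.505, -0.076), (44, 0.539, -0.088), (-4, 0.547, -0.123), (-46, 0.534, -0.149), (-98, 0.5, -0.165), (-137, 0.476, -0.148)]
[(176, 0.457, -0.117), (148, 0.465, -0.094), (121, 0.481, -0.079), (84, 0.511, -0.072), (44, 0.542, -0.085), (8, 0.555, -0.113), (-26, 0.551, -0.142), (-84, 0.511, -0.169)]
0 [4, 8, 24, 32, 38, 42, 56, 41]
1 [23, 14, 7, 4, 13, 18, 12, 36]
2 [43, 43, 38, 30, 19, 30, 64, 55]
3 [67, 70, 62, 55, 58, 83, 79, 69]
4 [87, 86, 80, 86, 90, 88, 88, 84]
5 [94, 95, 93, 87, 87, 88, 94, 91]
6 [93, 88, 63, 74, 79, 80, 90, 86]
7 [72, 31, 44, 59, 62, 64, 76, 75]
top (0.538, 0.357) []
top (0.567, 0.245) [([0.5764, 0.2702], 42), ([0.5771, 0.2731], 31), ([0.5788, 0.2761], 6)]
top (0.436, 0.352) []
top (0.421, 0.244) [([0.4218, 0.2404], 27), ([0.4307, 0.2367], 6)]
wrist (0.538, 0.357) [([0.5443, 0.3586], 292), ([0.5446, 0.3543], 208), ([0.5435, 0.3604], 86)]
wrist (0.567, 0.245) [([0.5784, 0.2697], 183), ([0.577, 0.2723], 124), ([0.5794, 0.2759], 30)]
wrist (0.436, 0.352) [([0.4384, 0.3532], 238), ([0.4391, 0.351], 177), ([0.4391, 0.3548], 58)]
wrist (0.421, 0.244) [([0.4251, 0.2459], 199), ([0.4299, 0.2417], 77), ([0.4241, 0.2451], 64)]
```

View pics/w11.png

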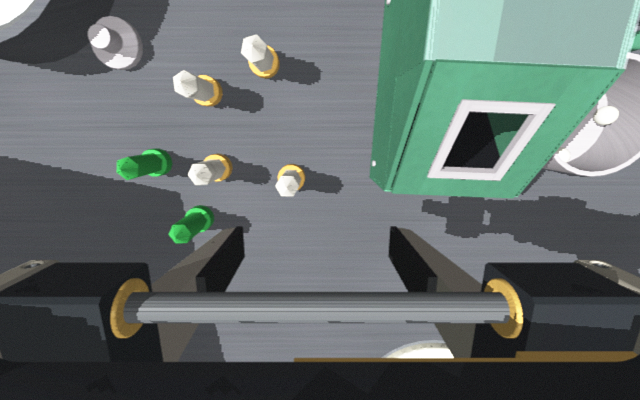

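Summary of the checks so far:
- **Balls:** continuing the clockwise tracking gives moves of 43, 43, 38, 30, 19, 30, 64 and 55 mm. That is three of one alternate four and all of the other, so stirring is met.
- **Stones:** the wrist view shows the four marble stones at (290,182), (212,170), (200,90) and (262,60). The last of these has been knocked aside.

Next I'll measure the port precisely.

```bash
cat > port.py <<'E'
from h import *
import sys
for f in sys.argv[1:]:
    p=np.load(f+".npy",allow_pickle=True).item(); w=cloud(p); im=p["pixels"].astype(int)
    reg=(abs(w[...,0]-.48)<.075)&(abs(w[...,1]-.047)<.06)&(w[...,2]>.1)&(w[...,2]<.19)
    light=(im.min(2)>110)&(im.max(2)-im.min(2)<30)&reg
    green=(im[...,1]-im[...,0]>25)&reg
    g=w[green&(abs(w[...,1]-.047)<.07)]
    for _ in range(6):
        c=g.mean(0);n=np.linalg.svd(g-c)[2][2];n*=np.sign(n[2]);g=g[abs((g-c)@n)<.003]
    a=w[light]; d=(a-c)@n
    print(f,"tilt",np.degrees(np.arccos(n[2])).round(1),"yaw",np.degrees(np.arctan2(n[1],-n[0])).round(1),"rim out of surface",np.percentile(d,[5,50,95]).round(4),len(a))
    a=a[abs(d-np.median(d))<.004]
    ex=np.array([n[2],0,-n[0]]);ex/=np.linalg.norm(ex);ey=np.cross(n,ex)
    q=np.c_[(a-c)@ex,(a-c)@ey].astype(np.float32); r=cv2.minAreaRect(q); 
    qq=np.c_[np.percentile(q,[.5,99.5],axis=0)]
    cc=c+ex*r[0][0]+ey*r[0][1]+n*np.median(d); print("  rim centre",cc.round(4),"size",r[1],r[2],"wall mid",(cc-n*(np.median(d)+.003)).round(4))
E
python3 port.py top t11 w11 w2
```

```text
top tilt 34.5 yaw 2.0 rim out of surface [-0.0083  0.0017  0.0047] 690
  rim centre [0.4898 0.0459 0.1567] size (0.07974223047494888, 0.1268780678510666) 87.599609375 wall mid [0.4924 0.0458 0.1529]
t11 tilt 34.6 yaw 2.0 rim out of surface [-0.0097  0.0014  0.0045] 731
  rim centre [0.477  0.0462 0.1477] size (0.07994658499956131, 0.09479157626628876) 88.22171020507812 wall mid [0.4796 0.0461 0.144 ]
w11 tilt 34.9 yaw 2.3 rim out of surface [-0.0098  0.0016  0.0029] 4626
  rim centre [0.4768 0.0454 0.147 ] size (0.08457408100366592, 0.09637843817472458) 87.64978790283203 wall mid [0.4795 0.0453 0.1432]
w2 tilt 34.9 yaw 2.3 rim out of surface [-0.0075  0.0018  0.0027] 2662
  rim centre [0.477  0.0472 0.1471] size (0.08443159610033035, 0.09729473292827606) 88.01268005371094 wall mid [0.4798 0.0471 0.1431]
```

```bash
python3 -m handwheel '[[[0,-0.36,0.3,0,-0.2],[0,-0.36,0.8,0,-0.2],[0,-0.36,1,0,-0.2],[0,-0.36,1,0,-0.2],[0,-0.36,1,0,-0.2],[0,-0.36,1,0,-0.2]]]' 40
python3 -m handwheel '[[[0,0,0.5,0,-0.2],[0,0,1,0,-0.2],[0,0,1.0,0,-0.2],[0,0,1,0,-0.2]]]'
python3 -m handwheel '[[[0,0,0.14,0,-0.2],[0,0,0.14,0,1],[0,0,0.14,0,1],[0,0,0.14,0,1],[0,0,0.14,0,1],[0,0,0.14,0,1],[0,0,0.14,0,1],[0,0,0.14,0,1],[0,0,0.14,0,1],[0,0,0.14,0,1],[0,0,0.14,0,1]]]'
python3 -m handwheel '[[[0,0,-0.3,0,1],[0,0,-0.6,0,1],[0,0,-1,0,1],[0,0,-1,0,1],[0,0,-1,0,1]]]'
```

```text
time_s: 41.48
eef_pos: [0.4252, 0.2454, 0.1664]
tool_rot: [1.0, -0.0, 0.001, -0.001]
ft_force: [0.3, -0.2, 0.4]
finger_gap: 0.596
time_s: 41.98
eef_pos: [0.4253, 0.2459, 0.0668]
tool_rot: [1.0, -0.0, 0.001, -0.0]
ft_force: [0.1, 0.6, -0.1]
finger_gap: 0.6
time_s: 43.35
eef_pos: [0.4245, 0.2454, 0.0514]
tool_rot: [1.0, -0.0, 0.0, -0.0]
ft_force: [-0.5, -0.4, 6.4]
finger_gap: 0.307
time_s: 43.98
eef_pos: [0.4235, 0.2448, 0.15]
tool_rot: [1.0, -0.0, -0.001, 0.0]
ft_force: [0.4, -0.0, -4.2]
finger_gap: 0.305
```

```bash
python3 -m handwheel '[[[0,-0.0,-0.5,0,1],[0,0,-1,0,1],[0,0,-1,0,1],[0,0,-1,0,1],[0,0,-1,0,1]]]'
python3 look.py wrist w12
cat > held.py <<'E'
from h import *
import sys
p=np.load(sys.argv[1]+".npy",allow_pickle=True).item(); w=cloud(p); im=p["pixels"].astype(int)
x,y,z=bot.get_state()["eef_pos"]
s=(np.hypot(w[...,0]-x,w[...,1]-y)<.035)&(w[...,2]<z-.005)&(w[...,2]>z-.075)
a=w[s]; print("n",len(a),"tcp",np.round([x,y,z],4))
for d0,d1 in((.008,.014),(.014,.022),(.022,.03),(.03,.036),(.036,.042),(.042,.06)):
    e=a[(a[:,2]<z-d0)&(a[:,2]>z-d1)]
    if len(e)>3: print(d0,"rel mid",(((e.min(0)+e.max(0))/2)[:2]-[x,y]).round(4),"ptp",np.ptp(e,0).round(3),len(e))
cv2.imwrite(f"pics/{sys.argv[1]}.png",cv2.resize(p["pixels"][100:300,200:440,::-1],None,fx=2,fy=2))
E
python3 held.py w12
```

```text
time_s: 44.6
eef_pos: [0.4231, 0.2446, 0.2488]
tool_rot: [1.0, 0.0, -0.002, 0.001]
ft_force: [-0.2, -0.0, -2.2]
finger_gap: 0.307
44.6 [0.4231 0.2446 0.2488] [[1.0, 0.0, -0.004], [0.0, -1.0, -0.002], [-0.004, 0.002, -1.0]] gap 0.307 F [-0.2 -0.  -2.2]
n 1294 tcp [0.4233 0.2447 0.2491]
0.008 rel mid [0.0053 0.0002] ptp [0.013 0.029 0.006] 107
0.014 rel mid [0.0049 0.0003] ptp [0.014 0.03  0.008] 137
0.022 rel mid [0.005  0.0002] ptp [0.013 0.029 0.008] 123
0.03 rel mid [0.0052 0.0002] ptp [0.025 0.038 0.006] 624
0.036 rel mid [0.006  0.0003] ptp [0.024 0.038 0.006] 135
0.042 rel mid [ 0.0103 -0.0005] ptp [0.016 0.038 0.009] 111
```

View pics/w12.png

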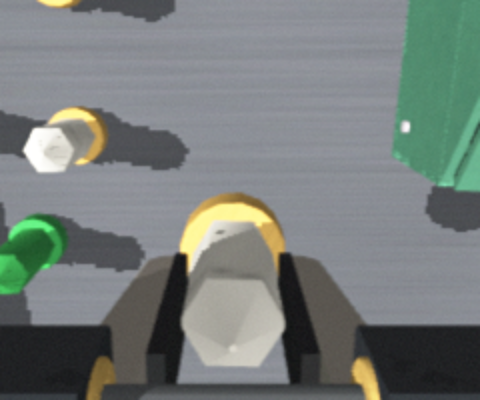

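The stone is upright, held across two corners (hexagon at about (233,320) in the crop). I'll carry it over the port.

```bash
python3 -m handwheel '[[[0.15,0.3,0,0,1],[0.3,0.6,0,0,1],[0.45,0.9,0,0,1],[0.545,1,0,0,1],[0.545,1,0,0,1]]]'
python3 -m handwheel '[[[0,0.3,0,0,1],[0,0.6,0,0,1],[0,0.85,0,0,1],[0,0.99,0,0,1],[0,0.99,0,0,1],[0,0.99,0,0,1]]]'
python3 look.py wrist w13; python3 held.py w13; python3 port.py w13
```

```text
time_s: 45.28
eef_pos: [0.4789, 0.1451, 0.2504]
tool_rot: [1.0, -0.001, -0.001, -0.0]
ft_force: [-0.9, -0.2, -2.6]
finger_gap: 0.307
time_s: 46.02
eef_pos: [0.4787, 0.0471, 0.251]
tool_rot: [1.0, 0.0, -0.0, -0.0]
ft_force: [-0.2, -0.1, -3.3]
finger_gap: 0.31
46.02 [0.4787 0.0471 0.251 ] [[1.0, 0.0, -0.0], [0.0, -1.0, 0.0], [-0.0, -0.0, -1.0]] gap 0.31 F [-0.2 -0.1 -3.3]
n 1287 tcp [0.4788 0.0472 0.251 ]
0.008 rel mid [0.0054 0.0004] ptp [0.013 0.029 0.006] 110
0.014 rel mid [0.0051 0.0004] ptp [0.014 0.03  0.008] 136
0.022 rel mid [0.005  0.0004] ptp [0.014 0.03  0.008] 117
0.03 rel mid [0.0055 0.0004] ptp [0.025 0.038 0.006] 649
0.036 rel mid [0.0087 0.0004] ptp [0.019 0.038 0.006] 105
0.042 rel mid [ 0.011  -0.0002] ptp [0.015 0.037 0.008] 111
w13 tilt 34.7 yaw 2.3 rim out of surface [-0.0087  0.0019  0.0028] 2422
  rim centre [0.4783 0.0463 0.1483] size (0.08180779963731766, 0.093338243663311) 88.4219970703125 wall mid [0.4811 0.0462 0.1443]
```

View pics/w13.png

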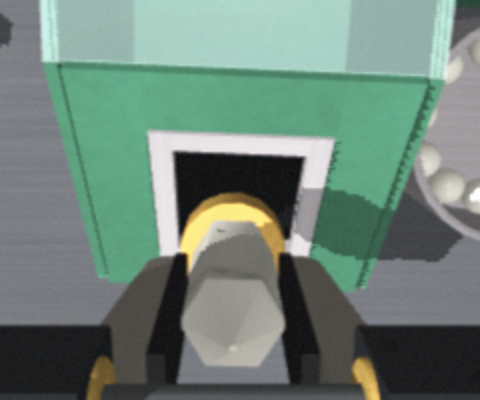

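The foot (233,230) is centred over the dark opening between x=175 and x=300 in the crop. I'll lower it and release.

```bash
python3 -m handwheel '[[[0.015,0.01,0.1,0,1],[0.015,0.01,0.3,0,1],[0.015,0.01,0.5,0,1],[0.015,0.01,0.65,0,1],[0.015,0.01,0.75,0,1],[0.015,0.01,0.81,0,1],[0.015,0.01,0.81,0,1],[0.015,0.01,0.81,0,1]]]'
python3 -m handwheel '[[[0,0,0,0,-0.3],[0,0,0,0,-0.3],[0,0,0,0,-0.3],[0,0,0,0,-0.3],[0,0,0,0,-0.3],[0,0,0,0,-0.3]]]'
python3 -m handwheel '[[[0,0,-0.5,0,-0.3],[0,0,-1,0,-0.3],[0,0,-1,0,-0.3],[0,0,-1,0,-0.3],[0,0,-1,0,-0.3]]]'
python3 look.py wrist w14; python3 look.py scene s14
python3 - <<'E'
import cv2,numpy as np
a=[cv2.imread("pics/w14.png")[60:260,200:400],cv2.imread("pics/s14.png")[150:270,250:370]]
cv2.imwrite("pics/c14.png",np.hstack([cv2.resize(i,(400,400)) for i in a]))
E
```

```text
time_s: 47.08
eef_pos: [0.4807, 0.0453, 0.1706]
tool_rot: [1.0, -0.0, 0.0, -0.0]
ft_force: [-0.3, 0.1, -2.8]
finger_gap: 0.304
time_s: 47.82
eef_pos: [0.4803, 0.0453, 0.1701]
tool_rot: [1.0, 0.0, 0.0, 0.0]
ft_force: [-0.3, 0.2, 0.4]
finger_gap: 0.653
time_s: 48.45
eef_pos: [0.4794, 0.0452, 0.2686]
tool_rot: [1.0, -0.0, -0.001, 0.0]
ft_force: [-0.3, 0.6, 0.2]
finger_gap: 0.651
48.45 [0.4794 0.0452 0.2686] [[1.0, -0.0, -0.003], [-0.0, -1.0, -0.0], [-0.003, 0.0, -1.0]] gap 0.651 F [-0.3  0.6  0.2]
48.5 [0.4794 0.0452 0.2687] [[1.0, 0.0, -0.003], [0.0, -1.0, -0.0], [-0.003, 0.0, -1.0]] gap 0.649 F [ 0.5  0.  -0.2]
```

View pics/c14.png

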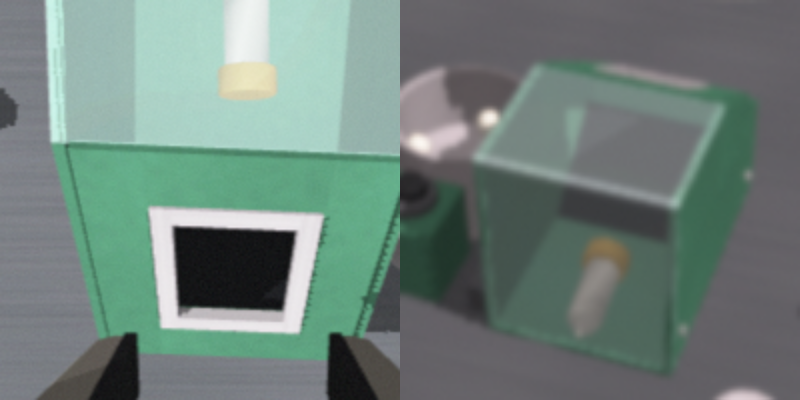

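The first stone lies fully inside the chamber: foot at (247,80) on the left, and seen through the clear back at (590,280) on the right. The rim is clear. All 16 viewings are used, so I'll go on from measured numbers only.

```bash
python3 -m handwheel '[[[-0.2,-0.5,0,0,-0.2],[-0.415,-1,0,0,-0.2]]]' | grep eef
python3 -m handwheel '[[[0,-0.5,0,0,-0.2],[0,-1,0,0,-0.2]]]' | grep eef
python3 -m handwheel '[[[0,-0.5,0,0,-0.2],[0,-1,0,0,-0.2],[0,-1,0,0,-0.2],[0,-1,0,0,-0.2]]]'
python3 look.py wrist w15
cat > st.py <<'E'
from h import *
import sys
p=np.load(sys.argv[1]+".npy",allow_pickle=True).item(); w=cloud(p); im=p["pixels"].astype(int)
K,Rm,t=cam(p);c=-Rm.T@t
br=(im[...,0]>im[...,2]*1.5)&(im[...,0]>90)&(w[...,2]<.03)&(w[...,2]>.008)&(w[...,1]>.16)
k,l,s,ce=cv2.connectedComponentsWithStats(cv2.dilate(br.astype(np.uint8),np.ones((3,3))))
for i in range(1,k):
    if s[i,4]<80: continue
    e=w[(l==i)&br]; 
    if np.ptp(e[:,0])>.06: continue
    # foot circle fit r=.02 on ring points incl. top edge
    m0=(e.min(0)+e.max(0))/2
    u=np.hypot(w[...,0]-m0[0],w[...,1]-m0[1])<.035
    wh=w[u&(w[...,2]>.083)]; tip=np.median(wh,0) if len(wh)else None
    pr=w[u&(w[...,2]>.03)&(w[...,2]<.068)]
    wd={}
    d=pr[:,:2]
    print("foot",m0[:2].round(4),np.ptp(e,0)[:2].round(3),"tip",None if tip is None else tip.round(4),len(e))
    # hexagon corner orientation: white top pixels projected to z=.076 plane hull
    mt=u&(w[...,2]>.072)&(im.min(2)>90)
    q=w[mt][:,:2]
    if tip is not None and len(q)>20:
        a=np.radians(np.arange(0,180,5)); wdt=[np.ptp(q@[np.cos(x),np.sin(x)]) for x in a]
        # 60deg periodic phase of width
        ph=np.angle(sum(wv*np.exp(6j*x) for wv,x in zip(wdt,a)))/6
        print("   max width (corner) dir mod 60:",np.degrees(ph).round(0),"range",round(min(wdt),4),round(max(wdt),4))
E
python3 st.py w15; python3 st.py w11
```

```text
eef_pos: [0.4381, 0.1459, 0.2693]
eef_pos: [0.4382, 0.2468, 0.2696]
time_s: 49.55
eef_pos: [0.4383, 0.3446, 0.2692]
tool_rot: [1.0, 0.0, -0.001, 0.001]
ft_force: [-0.2, -0.5, 0.5]
finger_gap: 0.599
49.55 [0.4383 0.3446 0.2692] [[1.0, 0.001, -0.001], [0.001, -1.0, -0.002], [-0.001, 0.002, -1.0]] gap 0.599 F [-0.2 -0.5  0.5]
foot [0.5804 0.2803] [0.037 0.037] tip [0.581  0.28   0.0853] 227
   max width (corner) dir mod 60: -14.0 range 0.026 0.0296
foot [0.5416 0.3604] [0.032 0.036] tip [0.544  0.3612 0.0851] 189
   max width (corner) dir mod 60: 0.0 range 0.0252 0.0292
foot [0.4433 0.3555] [0.03  0.039] tip [0.4614 0.3653 0.3806] 180
   max width (corner) dir mod 60: 27.0 range 0.0409 0.0641
foot [0.5808 0.2788] [0.038 0.039] tip [0.5806 0.2789 0.0854] 291
   max width (corner) dir mod 60: -15.0 range 0.0252 0.0297
foot [0.5443 0.3586] [0.039 0.036] tip [0.5439 0.3597 0.0853] 306
   max width (corner) dir mod 60: 0.0 range 0.0262 0.0291
foot [0.4384 0.3532] [0.039 0.036] tip [0.439  0.3535 0.0851] 247
   max width (corner) dir mod 60: -28.0 range 0.0255 0.0291
foot [0.4251 0.2459] [0.036 0.039] tip [0.4473 0.2564 0.3751] 209
   max width (corner) dir mod 60: 28.0 range 0.0406 0.055
```

Measured corner directions let me grip on the flats: turn +28° for stone B, 0° for C and +15° for D, which now sits at (0.581,0.2795). B is next.

```bash
python3 -m handwheel '[[[0,-0.085,0.2,0.62,-0.2],[0,-0.085,0.6,0.62,-0.2],[0,-0.085,1,0.62,-0.2],[0,-0.085,1,0.62,-0.2],[0,-0.085,1,0.62,-0.2]]]' 40
python3 -m handwheel '[[[0,0,0.5,0,-0.2],[0,0,1,0,-0.2],[0,0,1.0,0,-0.2],[0,0,1,0,-0.2]]]'
python3 -m handwheel '[[[0,0,0.2,0,-0.2],[0,0,0.2,0,1],[0,0,0.2,0,1],[0,0,0.2,0,1],[0,0,0.2,0,1],[0,0,0.2,0,1],[0,0,0.2,0,1],[0,0,0.2,0,1],[0,0,0.2,0,1],[0,0,0.2,0,1],[0,0,0.2,0,1]]]'
python3 -m handwheel '[[[0,0,-0.3,0,1],[0,0,-0.6,0,1],[0,0,-1,0,1],[0,0,-1,0,1],[0,0,-1,0,1]]]'
python3 -m handwheel '[[[0,0,-0.5,-0.2,1],[0,0,-1,-0.4,1],[0,0,-1,-0.62,1],[0,0,-1,-0.62,1],[0,0,-1,-0.62,1],[0,0,-1,-0.62,1]]]'
python3 look.py wrist w16; python3 held.py w16
```

```text
time_s: 50.22
eef_pos: [0.4396, 0.3536, 0.1716]
tool_rot: [0.971, -0.24, 0.0, -0.001]
ft_force: [0.4, -0.4, -0.0]
finger_gap: 0.6
time_s: 50.72
eef_pos: [0.4402, 0.3548, 0.0726]
tool_rot: [0.971, -0.241, 0.001, -0.001]
ft_force: [0.7, -0.3, 0.5]
finger_gap: 0.596
time_s: 52.1
eef_pos: [0.4394, 0.3542, 0.0513]
tool_rot: [0.971, -0.241, 0.001, -0.001]
ft_force: [0.3, -1.9, 8.5]
finger_gap: 0.283
time_s: 52.72
eef_pos: [0.4381, 0.3533, 0.1492]
tool_rot: [0.971, -0.241, -0.0, 0.0]
ft_force: [-1.2, -0.4, -3.8]
finger_gap: 0.278
time_s: 53.48
eef_pos: [0.4383, 0.3534, 0.2488]
tool_rot: [1.0, -0.001, -0.001, 0.001]
ft_force: [-0.4, 0.3, -2.5]
finger_gap: 0.283
53.48 [0.4383 0.3534 0.2488] [[1.0, -0.002, -0.002], [-0.002, -1.0, -0.001], [-0.002, 0.001, -1.0]] gap 0.283 F [-0.4  0.3 -2.5]
n 1215 tcp [0.4384 0.3535 0.2491]
0.008 rel mid [0.0096 0.0001] ptp [0.008 0.026 0.006] 106
0.014 rel mid [0.0096 0.0002] ptp [0.008 0.026 0.008] 129
0.022 rel mid [0.0097 0.0001] ptp [0.007 0.026 0.008] 110
0.03 rel mid [0.0075 0.0002] ptp [0.022 0.038 0.006] 598
0.036 rel mid [ 0.0086 -0.0001] ptp [0.02  0.039 0.006] 106
0.042 rel mid [ 0.0126 -0.0001] ptp [0.012 0.036 0.009] 115
```

```bash
python3 -m handwheel '[[[0.1,0.3,0,0,1],[0.2,0.6,0,0,1],[0.3,0.9,0,0,1],[0.41,1,0,0,1],[0.41,1,0,0,1]]]' | grep eef
python3 -m handwheel '[[[0,0.3,0,0,1],[0,0.6,0,0,1],[0,0.9,0,0,1],[0,1,0,0,1],[0,1,0,0,1]]]' |grep eef
python3 -m handwheel '[[[0,0.3,0,0,1],[0,0.6,0,0,1],[0,0.9,0,0,1],[0,1,0,0,1],[0,1,0,0,1],[0,1,0,0,1]]]'
python3 look.py wrist w17; python3 held.py w17; python3 port.py w17
```

```text
eef_pos: [0.4805, 0.2537, 0.25]
eef_pos: [0.4798, 0.1543, 0.2501]
time_s: 55.52
eef_pos: [0.4799, 0.0548, 0.2501]
tool_rot: [1.0, 0.0, 0.0, -0.0]
ft_force: [-0.1, 0.6, -1.7]
finger_gap: 0.284
55.52 [0.4799 0.0548 0.2501] [[1.0, 0.001, 0.0], [0.001, -1.0, 0.001], [0.0, -0.001, -1.0]] gap 0.284 F [-0.1  0.6 -1.7]
n 1215 tcp [0.4799 0.0548 0.2501]
0.008 rel mid [0.0098 0.0003] ptp [0.008 0.026 0.006] 106
0.014 rel mid [0.01   0.0004] ptp [0.008 0.025 0.008] 126
0.022 rel mid [0.0099 0.0002] ptp [0.008 0.026 0.008] 114
0.03 rel mid [0.0075 0.0001] ptp [0.022 0.039 0.006] 609
0.036 rel mid [ 0.0092 -0.0004] ptp [0.019 0.038 0.006] 103
0.042 rel mid [0.0129 0.0001] ptp [0.012 0.036 0.008] 101
w17 tilt 34.7 yaw 2.2 rim out of surface [-0.0095  0.0019  0.0029] 2365
  rim centre [0.4724 0.0553 0.1441] size (0.10040949285030365, 0.1083596870303154) 88.42053985595703 wall mid [0.4752 0.0552 0.14  ]
```

```bash
python3 -m handwheel '[[[0.005,0.06,0.05,0,1],[0.005,0.06,0.25,0,1],[0.005,0.06,0.45,0,1],[0.005,0.06,0.65,0,1],[0.005,0.06,0.75,0,1],[0.005,0.06,0.8,0,1],[0.005,0.06,0.8,0,1],[0.005,0.06,0.8,0,1]]]'
python3 -m handwheel '[[[0,0,0,0,-0.3],[0,0,0,0,-0.3],[0,0,0,0,-0.3],[0,0,0,0,-0.3],[0,0,0,0,-0.3],[0,0,0,0,-0.3]]]'
python3 -m handwheel '[[[0,0,-0.5,0,-0.3],[0,0,-1,0,-0.3],[0,0,-1,0,-0.3],[0,0,-1,0,-0.3],[0,0,-1,0,-0.3]]]'
cat > inside.py <<'E'
from h import *
import sys
for cname in("wrist","scene","top"):
    p=bot.snapshot(cname); np.save(f"in_{cname}",p,allow_pickle=True); w=cloud(p)
    for d in bot.cut_out("stone0",p):
        if d["p"]<.15: continue
        u,v=np.clip(np.round(d["at"]).astype(int),0,[639,399]); rgb=np.median(p["pixels"][d["pixels"]],0)
        print(cname,round(d["p"],2),np.round(d["at"]),"depth pt",w[v,u].round(3),"ray at z=.03",atz(p,d["at"],.03)[:2].round(3),int(d["pixels"].sum()),rgb)
E
python3 inside.py
```

```text
time_s: 56.58
eef_pos: [0.4807, 0.0478, 0.1707]
tool_rot: [1.0, 0.0, 0.001, -0.0]
ft_force: [0.3, 0.5, -2.5]
finger_gap: 0.281
time_s: 57.32
eef_pos: [0.4802, 0.0478, 0.1701]
tool_rot: [1.0, 0.0, -0.0, -0.0]
ft_force: [0.3, 0.5, 0.3]
finger_gap: 0.65
time_s: 57.95
eef_pos: [0.4793, 0.0477, 0.2686]
tool_rot: [1.0, 0.0, -0.001, 0.0]
ft_force: [-0.7, 0.4, -0.5]
finger_gap: 0.651
wrist 0.97 [ 43. 199.] depth pt [0.452 0.433 0.044] ray at z=.03 [0.448 0.447] 1571 [34. 89. 45.]
wrist 0.85 [ 83. 130.] depth pt [0.546 0.349 0.056] ray at z=.03 [0.546 0.369] 1522 [134. 130. 116.]
wrist 0.77 [ 93. 258.] depth pt [0.363 0.377 0.047] ray at z=.03 [0.354 0.392] 1291 [34. 90. 45.]
wrist 0.6 [140. 102.] depth pt [0.58  0.267 0.061] ray at z=.03 [0.582 0.284] 1401 [146. 137. 122.]
scene 0.85 [463. 223.] depth pt [0.458 0.448 0.044] ray at z=.03 [0.442 0.45 ] 304 [ 37. 101.  51.]
scene 0.62 [432. 241.] depth pt [0.557 0.369 0.047] ray at z=.03 [0.541 0.37 ] 322 [148.  130.5 110. ]
scene 0.62 [445. 199.] depth pt [0.372 0.392 0.049] ray at z=.03 [0.348 0.395] 320 [41.  99.5 55.5]
scene 0.55 [395. 247.] depth pt [0.595 0.276 0.033] ray at z=.03 [0.59  0.277] 335 [151. 134. 114.]
top 0.85 [161. 236.] depth pt [0.439 0.433 0.059] ray at z=.03 [0.441 0.446] 296 [36. 94. 50.]
top 0.63 [179. 269.] depth pt [0.357 0.376 0.077] ray at z=.03 [0.358 0.392] 260 [ 36. 100.  51.]
top 0.54 [225. 184.] depth pt [0.57  0.272 0.076] ray at z=.03 [0.578 0.283] 227 [138. 130. 101.]
top 0.53 [194. 196.] depth pt [0.539 0.35  0.075] ray at z=.03 [0.548 0.363] 262 [135.5 115.5  97.5]
```

```bash
cat > seg.py <<'E'
from h import *
import sys
F=np.array([.542,.044])
for f in sys.argv[1:]:
    p=np.load(f+".npy",allow_pickle=True).item(); im=p["pixels"].astype(int); K,Rm,t=cam(p);o=-Rm.T@t
    pts=np.stack(np.meshgrid(np.arange(640),np.arange(400)),-1).reshape(-1,2)
    d=np.c_[pts,np.ones(len(pts))]@np.linalg.inv(K).T@Rm
    def ray(h): return (o+d*((h-o[2])/d[:,2])[:,None])[:,:2]
    roof=ray(.187)-F; a=np.radians(-2.2); rot=np.array([[np.cos(a),-np.sin(a)],[np.sin(a),np.cos(a)]])
    roof=roof@rot; 
    m=((roof[:,0]>.004)&(roof[:,0]<.12)&(abs(roof[:,1])<.074)&(d[:,2]<0)).reshape(400,640)
    fl=((ray(.02)-F)@rot).reshape(400,640,2)
    r,g,b=im[...,0],im[...,1],im[...,2]
    for nm,s in(("brass",(r-b>15)&(r>g-5)),("white",(abs(r-b)<15)&(r>=g-8)&(r>150))):
        k,l,st,ce=cv2.connectedComponentsWithStats((m&s).astype(np.uint8))
        print(f,nm,[(int(st[i,4]),ce[i].round().tolist(),"finisher xy@z.02",fl[l==i].mean(0).round(3).tolist(),np.ptp(fl[l==i],0).round(3).tolist()) for i in range(1,k) if st[i,4]>(60 if 's' not in f[:1] else 15)])
E
python3 seg.py w14 in_wrist s14 in_scene
```

```text
w14 brass [(496, [323.0, 100.0], 'finisher xy@z.02', [0.044, -0.007], [0.024, 0.039])]
w14 white [(896, [323.0, 68.0], 'finisher xy@z.02', [0.085, -0.005], [0.064, 0.028])]
in_wrist brass [(946, [314.0, 109.0], 'finisher xy@z.02', [0.032, 0.009], [0.054, 0.07])]
in_wrist white [(869, [325.0, 67.0], 'finisher xy@z.02', [0.085, -0.005], [0.064, 0.029]), (847, [290.0, 91.0], 'finisher xy@z.02', [0.054, 0.041], [0.063, 0.044])]
s14 brass []
s14 white []
in_scene brass []
in_scene white []
```

The second stone lies beside the first, with its brass and white parts separately visible through the roof. Next is C.

```bash
python3 -m handwheel '[[[0,-0.5,0,0,-0.2],[0.2,-1,0,0,-0.2]]]' | grep eef
python3 -m handwheel '[[[0.2,-0.5,0,0,-0.2],[0.44,-1,0,0,-0.2]]]' | grep eef
python3 -m handwheel '[[[0,-0.5,0,0,-0.2],[0,-1,0,0,-0.2],[0,-1,0,0,-0.2],[0,-1,0,0,-0.2]]]'
python3 look.py wrist w18; python3 st.py w18; python3 st.py in_wrist
```

```text
eef_pos: [0.4998, 0.1484, 0.2702]
eef_pos: [0.5446, 0.2495, 0.27]
time_s: 59.25
eef_pos: [0.544, 0.3473, 0.2696]
tool_rot: [1.0, 0.0, -0.0, 0.0]
ft_force: [-1.0, -0.0, 0.2]
finger_gap: 0.597
59.25 [0.544  0.3473 0.2696] [[1.0, 0.001, -0.001], [0.001, -1.0, -0.001], [-0.001, 0.001, -1.0]] gap 0.597 F [-1.  -0.   0.2]
foot [0.582  0.2825] [0.039 0.034] tip [0.5678 0.2965 0.3802] 202
   max width (corner) dir mod 60: -23.0 range 0.0258 0.0332
foot [0.5478 0.362 ] [0.033 0.037] tip [0.5671 0.373  0.3809] 186
   max width (corner) dir mod 60: 30.0 range 0.0361 0.0506
foot [0.5817 0.2756] [0.038 0.033] tip [0.5816 0.2773 0.0851] 316
   max width (corner) dir mod 60: -16.0 range 0.0263 0.0297
foot [0.5445 0.3545] [0.039 0.029] tip [0.5444 0.3592 0.0853] 337
   max width (corner) dir mod 60: 0.0 range 0.0251 0.0299
```

```bash
python3 -m handwheel '[[[0,-0.125,0.2,0,-0.2],[0,-0.125,0.6,0,-0.2],[0,-0.125,1,0,-0.2],[0,-0.125,1,0,-0.2],[0,-0.125,1,0,-0.2]]]' 40
python3 -m handwheel '[[[0,0,0.5,0,-0.2],[0,0,1,0,-0.2],[0,0,1.0,0,-0.2],[0,0,1,0,-0.2]]]'
python3 -m handwheel '[[[0,0,0.2,0,-0.2],[0,0,0.2,0,1],[0,0,0.2,0,1],[0,0,0.2,0,1],[0,0,0.2,0,1],[0,0,0.2,0,1],[0,0,0.2,0,1],[0,0,0.2,0,1],[0,0,0.2,0,1],[0,0,0.2,0,1],[0,0,0.2,0,1]]]'
python3 -m handwheel '[[[0,0,-0.3,0,1],[0,0,-0.6,0,1],[0,0,-1,0,1],[0,0,-1,0,1],[0,0,-1,0,1]]]'
python3 -m handwheel '[[[0,0,-0.5,0,1],[0,0,-1,0,1],[0,0,-1,0,1],[0,0,-1,0,1],[0,0,-1,0,1]]]'
python3 look.py wrist w19; python3 held.py w19
```

```text
time_s: 59.92
eef_pos: [0.5448, 0.3604, 0.1709]
tool_rot: [1.0, -0.0, 0.0, -0.0]
ft_force: [-0.1, 0.7, -0.2]
finger_gap: 0.6
time_s: 60.42
eef_pos: [0.5459, 0.3613, 0.0728]
tool_rot: [1.0, -0.0, 0.001, -0.001]
ft_force: [0.6, -0.0, 0.8]
finger_gap: 0.602
time_s: 61.8
eef_pos: [0.5445, 0.3605, 0.0505]
tool_rot: [1.0, -0.0, 0.0, -0.0]
ft_force: [0.1, 0.4, 6.0]
finger_gap: 0.279
time_s: 62.42
eef_pos: [0.5434, 0.3597, 0.1485]
tool_rot: [1.0, -0.0, -0.001, 0.001]
ft_force: [0.1, -0.7, -2.6]
finger_gap: 0.277
time_s: 63.05
eef_pos: [0.5431, 0.3595, 0.2472]
tool_rot: [1.0, 0.0, -0.002, 0.001]
ft_force: [0.4, -0.4, -2.8]
finger_gap: 0.28
63.05 [0.5431 0.3595 0.2472] [[1.0, 0.0, -0.004], [0.0, -1.0, -0.002], [-0.004, 0.002, -1.0]] gap 0.28 F [ 0.4 -0.4 -2.8]
n 1223 tcp [0.5433 0.3597 0.2476]
0.008 rel mid [0.0107 0.0004] ptp [0.008 0.026 0.006] 108
0.014 rel mid [0.0108 0.0004] ptp [0.008 0.026 0.008] 125
0.022 rel mid [0.0106 0.0005] ptp [0.008 0.026 0.008] 112
0.03 rel mid [0.0073 0.0005] ptp [0.024 0.039 0.006] 632
0.036 rel mid [0.0114 0.0002] ptp [0.016 0.038 0.006] 84
0.042 rel mid [ 0.0109 -0.0002] ptp [0.017 0.038 0.01 ] 101
```

```bash
python3 -m handwheel '[[[-0.2,0.3,0,0,1],[-0.4,0.6,0,0,1],[-0.6,0.9,0,0,1],[-0.65,1,0,0,1],[-0.65,1,0,0,1]]]' | grep eef
python3 -m handwheel '[[[0,0.3,0,0,1],[0,0.6,0,0,1],[0,0.9,0,0,1],[0,1,0,0,1],[0,1,0,0,1]]]' |grep eef
python3 -m handwheel '[[[0,0.3,0,0,1],[0,0.6,0,0,1],[0,0.9,0,0,1],[0,1,0,0,1],[0,1,0,0,1],[0,1,0,0,1]]]' |grep eef
python3 -m handwheel '[[[0,0.1,0,0,1],[0,0.19,0,0,1],[0,0.19,0,0,1],[0,0.19,0,0,1]]]'
```

```text
eef_pos: [0.4794, 0.2602, 0.2499]
eef_pos: [0.4799, 0.1607, 0.25]
eef_pos: [0.4795, 0.0613, 0.2501]
time_s: 65.6
eef_pos: [0.4793, 0.0412, 0.2501]
tool_rot: [1.0, -0.0, 0.0, -0.0]
ft_force: [-0.2, 0.1, -2.4]
finger_gap: 0.279
```

```bash
python3 -m handwheel '[[[0,0,0.05,0,1],[0,0,0.25,0,1],[0,0,0.45,0,1],[0,0,0.65,0,1],[0,0,0.75,0,1],[0,0,0.8,0,1],[0,0,0.8,0,1],[0,0,0.8,0,1]]]'
python3 -m handwheel '[[[0,0,0,0,-0.3],[0,0,0,0,-0.3],[0,0,0,0,-0.3],[0,0,0,0,-0.3],[0,0,0,0,-0.3],[0,0,0,0,-0.3]]]'
python3 -m handwheel '[[[0,0,-0.5,0,-0.3],[0,0,-1,0,-0.3],[0,0,-1,0,-0.3],[0,0,-1,0,-0.3],[0,0,-1,0,-0.3]]]'
python3 inside.py | grep wrist; python3 seg.py in_wrist
python3 - <<'E'
# look into the port opening: what is visible inside the dark rectangle
from h import *
for f in("w14","in_wrist"):
    p=np.load(f+".npy",allow_pickle=True).item(); w=cloud(p); im=p["pixels"].astype(int)
    K,Rm,t=cam(p)
    n=np.array([-.573,.02,.82]); ex=np.array([.82,-.03,.573]); ey=np.array([.035,1,0])
    poly=np.array([proj(p,np.array([.479,.0463,.1445])+a*.03*ex+b*.024*ey) for a,b in((-1,-1),(1,-1),(1,1),(-1,1))]).astype(np.int32)
    m=np.zeros((400,640),np.uint8);cv2.fillPoly(m,[poly],1);m=m>0
    z=w[m]; br=im[m].sum(1)
    print(f,m.sum(),"bright>120:",int((br>120).sum()),"brass",int(((im[...,0]-im[...,2]>20)&m).sum()),"z pct",np.nanpercentile(z[:,2],[5,50,95,99.5]).round(3),"highest",z[np.nanargmax(z[:,2])].round(3))
E
```

```text
time_s: 66.6
eef_pos: [0.4797, 0.0414, 0.1707]
tool_rot: [1.0, 0.0, 0.001, -0.0]
ft_force: [-0.4, 0.3, -2.3]
finger_gap: 0.281
time_s: 67.35
eef_pos: [0.4792, 0.0413, 0.1701]
tool_rot: [1.0, -0.0, -0.0, -0.0]
ft_force: [0.0, -0.7, 0.4]
finger_gap: 0.65
time_s: 67.97
eef_pos: [0.4783, 0.0412, 0.2686]
tool_rot: [1.0, 0.0, -0.001, 0.0]
ft_force: [-0.3, -0.5, 0.4]
finger_gap: 0.651
wrist 0.89 [136. 103.] depth pt [0.578 0.267 0.058] ray at z=.03 [0.581 0.284] 1464 [141.5 135.  121. ]
wrist 0.81 [ 41. 203.] depth pt [0.445 0.432 0.043] ray at z=.03 [0.441 0.444] 1502 [33. 87. 43.]
wrist 0.75 [470.  61.] depth pt [ 0.617 -0.123  0.101] ray at z=.03 [ 0.632 -0.158] 880 [40. 41. 43.]
wrist 0.62 [ 90. 255.] depth pt [0.365 0.378 0.044] ray at z=.03 [0.359 0.389] 1225 [33. 89. 44.]
in_wrist brass [(946, [309.0, 108.0], 'finisher xy@z.02', [0.032, 0.008], [0.054, 0.07])]
in_wrist white [(875, [320.0, 67.0], 'finisher xy@z.02', [0.085, -0.005], [0.064, 0.028]), (852, [285.0, 90.0], 'finisher xy@z.02', [0.055, 0.042], [0.061, 0.045]), (325, [323.0, 122.0], 'finisher xy@z.02', [0.014, -0.012], [0.026, 0.031])]
w14 1855 bright>120: 65 brass 0 z pct [0.042 0.059 0.075 0.122] highest [0.454 0.06  0.123]
in_wrist 1835 bright>120: 55 brass 0 z pct [0.042 0.059 0.075 0.121] highest [0.454 0.053 0.123]
```

```bash
python3 - <<'E'
from h import *
p=np.load("in_scene.npy",allow_pickle=True).item(); q=np.load("s14.npy",allow_pickle=True).item(); z=np.load("s10.npy",allow_pickle=True).item()
for n,a,b in(("3 vs 1",p,q),("1 vs 0",q,z)):
    A=a["pixels"].astype(int);B=b["pixels"].astype(int)
    d=np.abs(A-B).sum(2)>40; d[:,:262]=0; d[:,375:]=0; d[:165]=0; d[275:]=0
    k,l,st,ce=cv2.connectedComponentsWithStats(d.astype(np.uint8))
    for i in range(1,k):
        if st[i,4]>12: print(n,st[i],ce[i].round(),"rgb",np.median(A[l==i],0),"was",np.median(B[l==i],0),[ (h,atz(a,ce[i],h)[:2].round(3).tolist()) for h in(.02,.06,.09)])
# brass/white pixel map in scene crop for compact inspection
A=p["pixels"].astype(int)[190:262,270:372]
r,g,b=A[...,0],A[...,1],A[...,2]
for v in range(0,72,3): print(v+190,"".join("B" if r[v,u]-b[v,u]>12 else "W" if (r[v,u]>g[v,u]-8 and r[v,u]>115) else "." if g[v,u]-r[v,u]>12 else "-" for u in range(0,102,2)))
E
```

```text
3 vs 1 [308 201  23  46 502] [320. 221.] rgb [122. 113. 107.] was [ 78. 100.  89.] [(0.02, [0.545, 0.052]), (0.06, [0.585, 0.063]), (0.09, [0.614, 0.072])]
1 vs 0 [262 168  26  20 265] [271. 175.] rgb [96. 90. 91.] was [138. 128. 131.] [(0.02, [0.379, -0.167]), (0.06, [0.427, -0.145]), (0.09, [0.463, -0.128])]
1 vs 0 [369 203   6   7  33] [372. 206.] rgb [ 99.  97. 102.] was [69. 67. 70.] [(0.02, [0.432, 0.184]), (0.06, [0.478, 0.189]), (0.09, [0.512, 0.192])]
1 vs 0 [300 221  19  30 299] [308. 235.] rgb [125. 118. 114.] was [ 80. 104.  94.] [(0.02, [0.607, 0.035]), (0.06, [0.643, 0.047]), (0.09, [0.671, 0.057])]
190 WWW-.............WWWWW-------------.........-------
193 WW-..............WW----------------.........-------
196 WW..............------------------.........--------
199 --.-............-----------------..........--------
202 --.............-WWW-WWWWW--------.........W--------
205 --............---WWWWWWWWW------...........--------
208 --............------WWWWWWWWWWW...........---------
211 --............-----------------...........---------
214 --............------B----BB
[... 164 characters left out ...]
BBBBBBBB........------------
226 ---..............-BBBBBBBBWWWW-........------------
229 ---..............-BWWWBBB-WWWW-.......-------------
232 ---..............-WWWWWB..WWWW-......--------------
235 ---..............WWWWW-...WWWW-......--------------
238 ---.............-WWWW-....-WWW......---------------
241 ---.............WWWW--....-WWW......---------------
244 ---............-WWWW-......-W-.....----------------
247 ----............WWW--.............-----------------
250 -------.........---...............-----------------
253 -------------....................------------------
256 ------------------..............-------------------
259 ------------------------........-------------------
```

```bash
python3 -m handwheel '[[[-0.4,-0.05,-0.3,0,-0.2],[-0.85,-0.05,-0.3,0,-0.2],[-0.85,-0.05,-0.3,0,-0.2],[-0.85,-0.05,-0.3,0,-0.2],[-0.85,-0.05,-0.3,0,-0.2]]]' | grep eef
cat > deep.py <<'E'
from h import *
import sys
p=np.load(sys.argv[1]+".npy",allow_pickle=True).item(); w=cloud(p); im=p["pixels"].astype(int)
n=np.array([-.573,.02,.82]); ex=np.array([.82,-.03,.573]); ey=np.array([.035,1,0])
poly=np.array([proj(p,np.array([.479,.0463,.1445])+a*.033*ex+b*.027*ey) for a,b in((-1,-1),(1,-1),(1,1),(-1,1))]).astype(np.int32)
m=np.zeros((400,640),np.uint8);cv2.fillPoly(m,[poly],1);m=(m>0)&(w[...,2]<.11)
a=w[m]; F=np.array([.542,.044]); f=a[:,:2]-F
print("in port px",len(a),poly.tolist())
for x0 in np.arange(-.12,.03,.01):
    row=[]
    for y0 in np.arange(-.03,.031,.01):
        s=(f[:,0]>=x0)&(f[:,0]<x0+.01)&(f[:,1]>=y0)&(f[:,1]<y0+.01); row.append("%3d"%(1000*np.median(a[s,2])) if s.sum()>2 else "  .")
    print("%5.0f"%(x0*1000)," ".join(row))
print("brass px in port",int(((im[...,0]-im[...,2]>25)&m).sum()))
E
python3 look.py wrist w20; python3 deep.py w20; python3 seg.py w20
```

```text
eef_pos: [0.3951, 0.0463, 0.3]
68.9 [0.3951 0.0463 0.3   ] [[1.0, -0.0, -0.0], [-0.0, -1.0, -0.0], [-0.0, 0.0, -1.0]] gap 0.603 F [-0.2 -0.  -0.3]
in port px 2742 [[338, 140], [344, 86], [290, 84], [292, 138]]
 -120   .   .   .   .   .   .   .
 -110   .   .   .   .   .   .   .
 -100  68  68  69  68   .   .   .
  -90  63  63  64  64  64  65  65
  -80  55  55  55  56  56  56  56
  -70  46  47  47  47  48  48  49
  -60  38  38  39  39  39  40  40
  -50  29  29  31  31  31  31  31
  -40  21  22  22  22  23  23  23
  -30  16  30  31  18  14  15  16
  -20  25  33  33  31   7   7   7
  -10   .   .   .   .   .   .   .
   -0   .   .   .   .   .   .   .
   10   .   .   .   .   .   .   .
   20   .   .   .   .   .   .   .
brass px in port 224
w20 brass [(157, [325.0, 30.0], 'finisher xy@z.02', [0.056, -0.007], [0.009, 0.036])]
w20 white [(537, [324.0, 13.0], 'finisher xy@z.02', [0.077, -0.004], [0.034, 0.028]), (537, [286.0, 19.0], 'finisher xy@z.02', [0.068, 0.047], [0.036, 0.036])]
```

Looking down through the port, the chute is clear and the third stone's foot lies at its bottom end, shifted toward -y. Now the last stone, D, at (0.581,0.2785).

```bash
python3 -m handwheel '[[[0.4,-0.4,0,0,-0.2],[0.9,-0.8,0,0,-0.2],[0.9,-0.8,0,0,-0.2]]]' | grep eef
python3 -m handwheel '[[[0.4,-0.4,0,0,-0.2],[0.96,-0.8,0,0,-0.2],[0.96,-0.8,0,0,-0.2]]]' | grep eef
python3 -m handwheel '[[[0,-0.3,0.1,0,-0.2],[0,-0.62,0.3,0,-0.2],[0,-0.62,0.3,0,-0.2],[0,-0.62,0.3,0,-0.2]]]'
python3 look.py wrist w21; python3 st.py w21
```

```text
eef_pos: [0.4871, 0.1284, 0.2988]
eef_pos: [0.5822, 0.2077, 0.2985]
time_s: 70.2
eef_pos: [0.5799, 0.2672, 0.2704]
tool_rot: [1.0, 0.0, -0.0, 0.0]
ft_force: [-0.6, -0.5, 0.5]
finger_gap: 0.606
70.2 [0.5799 0.2672 0.2704] [[1.0, 0.0, -0.0], [0.0, -1.0, -0.001], [-0.0, 0.001, -1.0]] gap 0.606 F [-0.6 -0.5  0.5]
foot [0.5859 0.2798] [0.031 0.039] tip [0.603  0.2908 0.3817] 177
   max width (corner) dir mod 60: 27.0 range 0.0377 0.0498
```

```bash
python3 -m handwheel '[[[0.005,-0.115,0.2,0.33,-0.2],[0.005,-0.115,0.6,0.33,-0.2],[0.005,-0.115,1,0.33,-0.2],[0.005,-0.115,1,0.33,-0.2],[0.005,-0.115,1,0.33,-0.2]]]' 40
python3 -m handwheel '[[[0,0,0.5,0,-0.2],[0,0,1,0,-0.2],[0,0,1.0,0,-0.2],[0,0,1,0,-0.2]]]'
python3 -m handwheel '[[[0,0,0.2,0,-0.2],[0,0,0.2,0,1],[0,0,0.2,0,1],[0,0,0.2,0,1],[0,0,0.2,0,1],[0,0,0.2,0,1],[0,0,0.2,0,1],[0,0,0.2,0,1],[0,0,0.2,0,1],[0,0,0.2,0,1],[0,0,0.2,0,1]]]'
python3 -m handwheel '[[[0,0,-0.3,0,1],[0,0,-0.6,0,1],[0,0,-1,0,1],[0,0,-1,0,1],[0,0,-1,0,1]]]'
python3 -m handwheel '[[[0,0,-0.5,-0.2,1],[0,0,-1,-0.33,1],[0,0,-1,-0.33,1],[0,0,-1,-0.33,1],[0,0,-1,-0.33,1]]]'
python3 look.py wrist w22; python3 held.py w22
```

```text
time_s: 70.88
eef_pos: [0.5818, 0.2796, 0.1721]
tool_rot: [0.992, -0.13, 0.001, -0.001]
ft_force: [1.0, 0.4, 0.9]
finger_gap: 0.601
time_s: 71.38
eef_pos: [0.5825, 0.2805, 0.073]
tool_rot: [0.992, -0.129, 0.001, -0.001]
ft_force: [0.2, 0.7, 0.2]
finger_gap: 0.6
time_s: 72.75
eef_pos: [0.581, 0.2799, 0.0505]
tool_rot: [0.992, -0.129, 0.0, -0.0]
ft_force: [-0.8, -1.6, 5.9]
finger_gap: 0.28
time_s: 73.38
eef_pos: [0.5798, 0.2793, 0.1484]
tool_rot: [0.992, -0.129, -0.001, 0.001]
ft_force: [0.3, -0.3, -2.8]
finger_gap: 0.281
time_s: 74.0
eef_pos: [0.5795, 0.2792, 0.2472]
tool_rot: [1.0, -0.0, -0.002, 0.001]
ft_force: [-0.2, 0.2, -4.7]
finger_gap: 0.276
74.0 [0.5795 0.2792 0.2472] [[1.0, -0.001, -0.004], [-0.001, -1.0, -0.002], [-0.004, 0.002, -1.0]] gap 0.276 F [-0.2  0.2 -4.7]
n 1232 tcp [0.5797 0.2793 0.2476]
0.008 rel mid [0.0114 0.0003] ptp [0.007 0.026 0.006] 104
0.014 rel mid [0.0115 0.0001] ptp [0.008 0.026 0.008] 125
0.022 rel mid [ 0.0115 -0.0001] ptp [0.007 0.025 0.008] 108
0.03 rel mid [ 0.0086 -0.0002] ptp [0.023 0.039 0.006] 648
0.036 rel mid [ 0.0133 -0.0006] ptp [0.014 0.036 0.006] 88
0.042 rel mid [ 0.0133 -0.0011] ptp [0.014 0.036 0.009] 96
```

```bash
python3 -m handwheel '[[[-0.3,0.1,0,0,1],[-0.6,0.3,0,0,1],[-0.9,0.5,0,0,1],[-1,0.6,0,0,1],[-1,0.6,0,0,1]]]' | grep eef
python3 -m handwheel '[[[-0.025,0.3,0,0,1],[-0.025,0.6,0,0,1],[-0.025,0.9,0,0,1],[-0.025,0.9,0,0,1]]]' |grep eef
python3 -m handwheel '[[[0,0.3,0,0,1],[0,0.6,0,0,1],[0,0.79,0,0,1],[0,0.79,0,0,1],[0,0.79,0,0,1],[0,0.79,0,0,1]]]'
```

```text
eef_pos: [0.4807, 0.2195, 0.2499]
eef_pos: [0.4794, 0.1288, 0.25]
time_s: 75.92
eef_pos: [0.4785, 0.0517, 0.25]
tool_rot: [1.0, 0.0, 0.0, -0.0]
ft_force: [0.6, 0.3, -3.4]
finger_gap: 0.278
```

```bash
python3 -m handwheel '[[[0,0.01,0.05,0,1],[0,0.01,0.25,0,1],[0,0.01,0.45,0,1],[0,0.01,0.65,0,1],[0,0.01,0.75,0,1],[0,0.01,0.8,0,1],[0,0.01,0.8,0,1],[0,0.01,0.8,0,1]]]'
python3 -m handwheel '[[[0,0,0,0,-0.3],[0,0,0,0,-0.3],[0,0,0,0,-0.3],[0,0,0,0,-0.3],[0,0,0,0,-0.3],[0,0,0,0,-0.3]]]'
python3 -m handwheel '[[[0,0,-0.5,0,-0.3],[0,0,-1,0,-0.3],[0,0,-1,0,-0.3],[0,0,-1,0,-0.3]]]'
python3 -m handwheel '[[[-0.4,0,-0.3,0,-0.3],[-0.85,0,-0.3,0,-0.3],[-0.85,0,-0.3,0,-0.3],[-0.85,0,-0.3,0,-0.3],[-0.85,0,-0.3,0,-0.3],[-0.85,0,-0.3,0,-0.3]]]' |grep eef
python3 look.py wrist w23; python3 deep.py w23; python3 seg.py w23;  python3 inside.py
```

```text
time_s: 76.92
eef_pos: [0.4787, 0.0498, 0.1707]
tool_rot: [1.0, 0.0, 0.0, -0.0]
ft_force: [-1.1, -0.1, -2.8]
finger_gap: 0.278
time_s: 77.68
eef_pos: [0.4783, 0.0498, 0.1701]
tool_rot: [1.0, 0.0, -0.0, -0.0]
ft_force: [-0.3, -0.2, 0.2]
finger_gap: 0.652
time_s: 78.18
eef_pos: [0.4778, 0.0498, 0.2695]
tool_rot: [1.0, 0.0, -0.0, 0.0]
ft_force: [-0.2, -0.5, -0.8]
finger_gap: 0.646
eef_pos: [0.3937, 0.0498, 0.2997]
78.92 [0.3937 0.0498 0.2997] [[1.0, -0.0, -0.001], [-0.0, -1.0, -0.0], [-0.001, 0.0, -1.0]] gap 0.653 F [ 0.6 -0.5  0.2]
in port px 2797 [[341, 138], [348, 84], [293, 82], [295, 137]]
 -120   .   .   .   .   .   .   .
 -110   .   .   .   .   .   .   .
 -100  68  69  68   .   .   .   .
  -90  63  64  64  64  64  65  65
  -80  55  55  56  56  56  57  56
  -70  46  46  47  48  47  48  48
  -60  38  38  39  39  39  40  40
  -50  29  29  30  31  31  31  31
  -40  22  22  26  35  35  27  24
  -30  13  13  35  40  40  36  15
  -20   6   6  33  46  46  33   7
  -10   .   .   .   .   .   .   .
   -0   .   .   .   .   .   .   .
   10   .   .   .   .   .   .   .
   20   .   .   .   .   .
[... 470 characters left out ...]
]
wrist 0.68 [314.  93.] depth pt [0.511 0.053 0.041] ray at z=.03 [0.512 0.053] 479 [166. 134.  70.]
wrist 0.45 [361.  78.] depth pt [0.51  0.007 0.17 ] ray at z=.03 [ 0.532 -0.013] 37983 [108. 173. 143.]
scene 0.58 [464. 222.] depth pt [0.459 0.449 0.05 ] ray at z=.03 [0.435 0.455] 297 [ 37. 104.  51.]
scene 0.54 [443. 200.] depth pt [0.375 0.387 0.046] ray at z=.03 [0.354 0.389] 243 [ 36. 103.  51.]
top 0.77 [180. 270.] depth pt [0.355 0.378 0.065] ray at z=.03 [0.353 0.39 ] 260 [36. 99. 51.]
top 0.63 [368. 225.] depth pt [ 0.469 -0.093  0.05 ] ray at z=.03 [ 0.47  -0.094] 26 [157.  152.  147.5]
top 0.52 [162. 237.] depth pt [0.437 0.434 0.05 ] ray at z=.03 [0.439 0.442] 313 [36. 95. 50.]
```

All four stones are inside and the port is clear; the fourth lies tilted forward past the bottom of the chute. Next I'll confirm they are at rest and measure the button.

```bash
python3 -m handwheel '[[[0.4,0.4,0,0,1],[0.83,0.85,0,0,1],[0.83,0.85,0,0,1]]]' | grep eef
python3 -m handwheel '[[[0.4,0.4,0,0,1],[0.83,0.85,0,0,1],[0.83,0.85,0,0,1],[0.83,0.85,0,0,1],[0.83,0.85,0,0,1],[0.83,0.85,0,0,1],[0.83,0.85,0,0,1]]]'
python3 look.py wrist w24; python3 look.py scene s24
python3 - <<'E'
from h import *
p=np.load("w24.npy",allow_pickle=True).item(); w=cloud(p); im=p["pixels"].astype(int)
s=(np.hypot(w[...,0]-.614,w[...,1]+.1235)<.045)&(w[...,2]>.06)
for z0 in np.arange(.074,.112,.004):
    e=w[s&(w[...,2]>=z0)&(w[...,2]<z0+.004)]
    if len(e)>5: print("%.3f"%z0,len(e),((e.min(0)+e.max(0))/2).round(4)[:2],np.ptp(e,0)[:2].round(3),"rgb",np.median(im[s&(w[...,2]>=z0)&(w[...,2]<z0+.004)],0))
a=np.load("in_scene.npy",allow_pickle=True).item()["pixels"].astype(int);b=np.load("s24.npy",allow_pickle=True).item()["pixels"].astype(int)
print("chamber diff px",(np.abs(a-b).sum(2)>60)[195:250,290:350].sum())
E
python3 seg.py w24
```

```text
eef_pos: [0.4784, -0.0376, 0.2998]
time_s: 80.53
eef_pos: [0.559, -0.1197, 0.3004]
tool_rot: [1.0, 0.0, 0.0, 0.0]
ft_force: [0.2, 0.1, -0.4]
finger_gap: 0.003
80.53 [ 0.559  -0.1197  0.3004] [[1.0, 0.001, 0.0], [0.001, -1.0, -0.0], [0.0, 0.0, -1.0]] gap 0.003 F [ 0.2  0.1 -0.4]
80.58 [ 0.5591 -0.1198  0.3004] [[1.0, 0.001, 0.0], [0.001, -1.0, -0.0], [0.0, 0.0, -1.0]] gap 0.004 F [0.9 1.1 0.4]
0.074 292 [ 0.6125 -0.1257] [0.079 0.071] rgb [ 60. 101.  81.]
0.078 1378 [ 0.6115 -0.1251] [0.078 0.069] rgb [ 62. 106.  84.]
0.082 8 [ 0.5738 -0.1256] [0.001 0.016] rgb [89.  86.  88.5]
0.086 76 [ 0.6061 -0.1253] [0.068 0.047] rgb [72.5 85.  79.5]
0.090 562 [ 0.6052 -0.1253] [0.07  0.046] rgb [78. 87. 86.]
0.094 39 [ 0.6003 -0.1234] [0.062 0.028] rgb [240. 236. 239.]
0.098 443 [ 0.6161 -0.1251] [0.031 0.03 ] rgb [45. 47. 49.]
0.102 52 [ 0.6169 -0.1244] [0.024 0.024] rgb [46. 47. 49.]
chamber diff px 0
w24 brass [(310, [213.0, 158.0], 'finisher xy@z.02', [0.043, -0.002], [0.018, 0.041]), (146, [197.0, 170.0], 'finisher xy@z.02', [0.022, 0.025], [0.019, 0.044]), (215, [208.0, 204.0], 'finisher xy@z.02', [-0.033, 0.01], [0.021, 0.045])]
w24 white [(709, [212.0, 130.0], 'finisher xy@z.02', [0.084, -0.003], [0.067, 0.027]), (622, [182.0, 149.0], 'finisher xy@z.02', [0.054, 0.046], [0.061, 0.043]), (850, [205.0, 188.0], 'finisher xy@z.02', [-0.005, 0.014], [0.053, 0.073])]
```

```bash
python3 - <<'E'
from h import *
p=np.load("w24.npy",allow_pickle=True).item(); A=p["pixels"].astype(int)
r,g,b=[cv2.blur(A[...,i].astype(np.float32),(2,2)) for i in range(3)]
for v in range(112,226,3): print(v,"".join("B" if r[v,u]-b[v,u]>12 else "W" if (r[v,u]>g[v,u]-9 and r[v,u]>165) else "w" if (r[v,u]>g[v,u]-12 and r[v,u]>120) else "." if g[v,u]-r[v,u]>12 else "-" for u in range(140,262,2)))
for h in((0,0,.187),(0,.08,.187),(0,-.08,.187),(.125,-.08,.187),(.125,.08,.187),(0,0,.02),(-.03,0,.02)): print(h,proj(p,np.array([.542,.044,0])+h).round())
for q in ((205,188),(208,204)):
  print(q,A[q[1],q[0]])
E
```

```text
112 .................................WWWWWWWw....................
115 ................................wWWWWWWWW....................
118 ................................wWWWWWWWWw...................
121 ................................wWWWWWWWWw...................
124 .................................WWWWWWWWw...................
127 ................Ww...............WWWWWWWWw...................
130 ...............wwwwWw-...........WWWWWWWWw...................
133 ..............wWWWWWWWw..........WWWWWWWWW...................
136 ..............WWWWWWWWW..........WWWWWWWWw...................
139 ...............WWWWWWWWW.........WWWWWWWWW...................
142 ...............wWWWWWWWWw........WWWWWWWWw...................
145 ................WWWWWWWWW........WWWWWWWWw...................
148 .................WWWWWWWWW.......WWWWWWWwW...................
151 .................wWWWWWWWWW......WWWWWWWWW...................
154 ..................WWWWWWWWWw...BBBBBBBBBBBBB.................
157 ...................WWWWWWWWW...BBBBBBBBBBBBB.................
160 ....................WWWWWWWWw..BBBBBBBBB
[... 961 characters left out ...]
.....w.wwwwwwwwwwBBBBBBBBBBBBww.ww................
208 ...............wwwwwwwwwwww-wwBBBBBBBBBwww.w.................
211 ..............wwwwwwwww--w.-wwwwBBBBWww.ww..-................
214 ...........................................-.................
217 .............................................................
220 .............................................................
223 .............................................................
(0, 0, 0.187) [157. 215.]
(0, 0.08, 0.187) [ 79. 215.]
(0, -0.08, 0.187) [235. 215.]
(0.125, -0.08, 0.187) [226.  85.]
(0.125, 0.08, 0.187) [52. 85.]
(0, 0, 0.02) [213. 185.]
(-0.03, 0, 0.02) [215. 203.]
(205, 188) [223 230 227]
(208, 204) [220 214 183]
```

All four stones show low and still through the roof. With the jaws along y, the gripper body would hit the chamber edge when pressing, so I'll turn the tool 90° first.

```bash
python3 -m handwheel '[[[0.3,0.05,0,0.3,1],[0.57,0.05,0,0.6,1],[0.57,0.05,0,1,1],[0.57,0.05,0,1,1],[0.57,0.05,0,1,1],[0.57,0.05,0,1,1]]]' | grep -v ft
python3 -m handwheel '[[[0,0,0,0.5,1],[0,0,0,1,1],[0,0,0,1,1],[0,0,0,1,1],[0,0,0,1,1],[0,0,0,1,1],[0,0,0,1,1]]]'
python3 -c "
from h import *
s=bot.get_state();print(np.round(s['joint_positions'],2),R.from_quat(s['tool_rot']).as_matrix().round(3).tolist())"
```

```text
time_s: 81.38
eef_pos: [0.6162, -0.1252, 0.3001]
tool_rot: [0.924, -0.381, 0.0, -0.0]
finger_gap: 0.004
time_s: 82.25
eef_pos: [0.6163, -0.1252, 0.3001]
tool_rot: [0.708, -0.706, 0.0, -0.0]
ft_force: [0.4, -0.4, 0.2]
finger_gap: 0.006
[-0.2   0.29  1.53  0.    1.32  2.94] [[0.003, -1.0, 0.0], [-1.0, -0.003, 0.0], [-0.0, -0.0, -1.0]]
```

```bash
python3 -m handwheel '[[[0,0,0.4,0,1],[0,0,0.8,0,1],[0,0,1,0,1],[0,0,1,0,1]]]' | grep eef
python3 -m handwheel '[[[0,0,0.3,0,1],[0,0,0.6,0,1],[0,0,0.9,0,1],[0,0,0.9,0,1]]]'
python3 -m handwheel '[[[0,0,0.08,0,1],[0,0,0.12,0,1],[0,0,0.15,0,1],[0,0,0.15,0,1]]]'
```

```text
eef_pos: [0.6152, -0.125, 0.1985]
time_s: 83.25
eef_pos: [0.6155, -0.1251, 0.1094]
tool_rot: [0.707, -0.707, -0.001, 0.001]
ft_force: [0.5, -0.0, 0.3]
finger_gap: 0.005
time_s: 83.75
eef_pos: [0.6175, -0.1255, 0.0964]
tool_rot: [0.707, -0.707, 0.001, -0.001]
ft_force: [1.2, -0.5, 6.4]
finger_gap: 0.002
```

```bash
python3 -m handwheel '[[[0,0,0.02,0,1],[0,0,0.03,0,1],[0,0,0.03,0,1]]]'
python3 -m handwheel '[[[0,0,0.01,0,1],[0,0,0.02,0,1],[0,0,0.02,0,1],[0,0,0.02,0,1]]]'
python3 -m handwheel '[[[0,0,-0.3,0,1],[0,0,-0.7,0,1],[0,0,-1,0,1],[0,0,-1,0,1],[0,0,-1,0,1]]]'
python3 -m handwheel '[[[0,0,-0.5,0,1],[0,0,-1,0,1],[0,0,-1,0,1],[0,0,-1,0,1],[0,0,-1,0,1]]]'
python3 look.py wrist w25; python3 look.py scene s25; python3 look.py top t25
python3 - <<'E'
from h import *
for f in("s24","s25"):
    p=np.load(f+".npy",allow_pickle=True).item(); w=cloud(p)
    s=(np.hypot(w[...,0]-.616,w[...,1]+.1245)<.01); print(f,"button z",np.nanmedian(w[s][:,2]).round(4),s.sum())
    for z0,z1 in((.02,.03),(.1,.12),(.165,.18)):
        m=(np.hypot(w[...,0]-.445,w[...,1]+.39)<.05)&(w[...,2]>z0)&(w[...,2]<z1);a=w[m]; print("  paddle",z0,((a.min(0)+a.max(0))/2).round(3))
a,b=[np.load(f+".npy",allow_pickle=True).item()["pixels"].astype(int) for f in("s24","s25")]
print("chamber diff",(np.abs(a-b).sum(2)>60)[195:250,290:350].sum())
p=np.load("t25.npy",allow_pickle=True).item();w=cloud(p)
for l in("drip_bottle","grit_jar","lap_weight"):
    p0=np.load("scene.npy",allow_pickle=True).item()
q=bot.snapshot("scene")
for l in("drip_bottle","grit_jar","lap_weight"):
    print(l,[np.round(d["at"],1) for d in bot.mark_of(l,q)[:1]])
E
```

```text
time_s: 84.12
eef_pos: [0.6177, -0.1255, 0.096]
tool_rot: [0.707, -0.707, 0.001, -0.001]
ft_force: [-7.4, 1.5, 28.7]
finger_gap: 0.001
time_s: 84.62
eef_pos: [0.6177, -0.1255, 0.0957]
tool_rot: [0.707, -0.707, 0.002, -0.001]
ft_force: [-12.9, 2.1, 44.3]
finger_gap: 0.006
time_s: 85.25
eef_pos: [0.6156, -0.1251, 0.1891]
tool_rot: [0.707, -0.707, -0.001, 0.0]
ft_force: [-0.0, 0.1, -0.5]
finger_gap: 0.001
time_s: 85.88
eef_pos: [0.6152, -0.125, 0.2877]
tool_rot: [0.707, -0.707, -0.002, 0.001]
ft_force: [0.3, 0.7, -0.8]
finger_gap: 0.005
85.88 [ 0.6152 -0.125   0.2877] [[0.0, -1.0, -0.004], [-1.0, -0.0, 0.001], [-0.001, 0.004, -1.0]] gap 0.005 F [ 0.3  0.7 -0.8]
85.92 [ 0.6154 -0.125   0.288 ] [[0.0, -1.0, -0.003], [-1.0, -0.0, 0.001], [-0.001, 0.003, -1.0]] gap 0.006 F [-0.6 -0.5  0.5]
85.98 [ 0.6156 -0.1251  0.2884] [[0.0, -1.0, -0.003], [-1.0, -0.0, 0.001], [-0.001, 0.003, -1.0]] gap 0.006 F [ 0.3 -1.2 -0.3]
s24 button z 0.1013 38
  paddle 0.02 [ 0.446 -0.387  0.025]
  paddle 0.1 [ 0.446 -0.387  0.11 ]
  paddle 0.165 [ 0.445 -0.388  0.168]
s25 button z 0.1018 50
  paddle 0.02 [ 0.447 -0.386  0.025]
  paddle 0.1 [ 0.446 -0.387  0.11 ]
  paddle 0.165 [ 0.445 -0.387  0.17 ]
chamber diff 0
drip_bottle [array([178.3, 245. ])]
grit_jar [array([349.8, 292.1])]
lap_weight [array([468. , 272.8])]
```

```bash
python3 -c "
from station import bot
print(bot.job_done(), bot.get_state()['time_s'])"
```

```text
the job is handed in; nothing more can be done
the job is handed in; nothing more can be done
```

The job is handed in, after about 86 s of robot time. The balls are stirred, the paddle is back on its plate, all four stones are in the chamber, and the start button was pressed once. The hand-in reported no verdict.

**Last checks:**
- **Balls:** following them round clockwise, they moved 43, 43, 38, 30, 19, 30, 64 and 55 mm. That leaves one ball short of 25 mm, and three of one alternate four and all of the other met. All eight were still in the hopper when last counted, after the paddle had left it. The count depends on matching each ball to its start by that tracking.
- **Paddle:** it stands upright, about 3–5 mm from the plate's centre, and the fingers are clear of it.
- **Stones:** all four show low and still through the roof, with no change between the views just before and after pressing. The height of each stone's middle was estimated from the views, not measured directly. No rim contact showed in the wrist force readings.
- **Button:** it met a firm stop about 6 mm down and its top is back at its starting height, about 101 mm.
- **Bottle, jar and weight:** they stayed in place, within about 3 pixels of where they first appeared.

**What went wrong or disagreed:**
- The first paddle grasp lifted before the fingers had closed and came up empty.
- The paddle slipped out of the grip during the stir, and I ran another stirring circuit with the gripper empty before noticing. It stayed standing upright in the hopper, so I regrasped it there.
- One stone was knocked aside during the run, and I measured it again before picking it.
- I pressed past the button's stop, so the wrist briefly read 44 N at the fingertips. That is under the 120 N wrist limit, but over the 40 N allowed for the arm or gripper body. I took that limit not to cover the fingertips.

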